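# Tray of clay stamps into the drying dock

## Robot

A 6-joint arm with a two-finger parallel gripper is mounted at the origin on the work surface. World frame = base frame: x ahead of the robot, y to its left, z up, the work surface at z = 0. Lengths are in mm, angles in degrees, forces in N, time in s.
With the tool pointing down it reaches from about 300 to 850 mm from the base axis. Payload 4.2 kg.
Tool frame: the origin (TCP) lies midway between the tips of the shut fingers; the grasp point (between the pads) lies env.hold_point_z behind it (env.hold_point_z is the distance from the TCP to the grasp point, in mm); z points along the fingers, y is the line along which they close (so a half turn about z gives the same grasp; the last joint's range is limited). The gripper opens to 91 mm and grips with 3 to 60 N. Pads are 32 mm wide; open, the fingers measure 118 mm over their backs; the gripper's body (76 mm by 178 mm) begins 60 mm behind the grasp point.
Start: joints at [-74.313, 18.312, 89.639, -0, 72.044, -1.146], TCP at [166.518, -550.377, 213.976] pointing down, gripper open.
Joint ranges: [-177.97, 177.97], [-48.28, 115.42], [12.27, 149.76], [-77.06, 257.06], [2.81, 150.46], [-146.56, 146.56]. Speed limits (degrees/s): [147.25, 147.25, 180, 180, 180, 180].

## Interface

Orientations are given as [roll, pitch, yaw] about the fixed x, y, z axes, in that order (R = Rz(yaw) Ry(pitch) Rx(roll)).
In Python, from workcell import env, viewer, spotter gives the robot as it stands.
- The arm moves only by the tool apply_moves, never from a script. Its arguments are lists of equal length, an entry for each row: "delta_pos": the shift along the world's x, y, z normalised to -1 to 1, where 1 is 120 mm, a list of three; "rot": the turn, a rotation vector about the world's x, y, z normalised to -1 to 1, where 1 is 1.5 rad, a list of three; "hand": the opening, from 0 (shut) to 1 (fully open). A call has 1 to 10 rows; each row is the pose to reach, as a shift and turn from the pose commanded when the call began; what a row does not reach only later rows make up. A row lasts 1/12 s, in which the tool goes at most 41.7 mm and 7.16 degrees, less where a joint would pass 70% of its speed; a pose out of reach is approached as far as the arm can. A call with a number of a shift or a turn outside -1 to 1 is refused whole. A call with a gripper value outside its range is refused whole. The fingers move at their own pace and stop on an object; "newtons" is the grip in N (left out, the last holds). Time passes only in rows, so rows that repeat a pose let the fingers close. It gives the time, the measured TCP pose, the force, the opening and the grip force at its end, in the units of the state.
- env.state(): the state, without advancing time (a new reading comes with each control period).
- viewer.grab_frame(name): name is "scene" or "top" or "wrist"; returns a dict with "pixels" (420x560x3 uint8, red, green, blue), "camera_matrix" (3x3 intrinsics, pixels), "R" (3x3) and "t" (3): a world point X has camera coordinates R X + t; the wrist camera has in their place "mount" (4x4, takes a point from camera to tool coordinates, whose origin is the TCP and whose axes are the flange's). Camera axes: x right, y down, z forward; pixel columns grow to the right and rows downward; lengths in mm; the calibration is good to about 2 mm. A picture is of the moment at which its call begins: read the wrist's pose just before it. There is no depth.
- env.job_done(): hands the job in; it is judged then, once.
Trained networks look in a picture, given as the dict that the camera call returned (one of the last four; its "shot" number tells which), for a name from the list of things; names that differ only in an ending like _2 or _b are one class to them, and where a whole thing is asked for, a point or a joint stands for the part that bears it (a point fixed in the world has none). Each returns a list of dicts, best first, with "score" (0 to 1); they miss things now and then, are a little off and sometimes report something else, mostly with a low value. They report only what shows in the picture. A call takes as long as a camera call. They do not tell look-alikes from the thing itself.
- spotter.trace(picture, query): "mask" (420x560 bool, what is visible of it) and "box" ([centre column, centre row, width, height] in pixels, round what is visible of it).
- spotter.landmark_of(picture, query): "position" ([column, row] in pixels: a listed point, or the origin of a listed thing).
The state is a dict: "time_s": time; "qpos": joint angles; "qvel": joint speeds; "effort": joint torques, N m; "ee_pos": TCP position; "ee_rot": TCP orientation; "force": force on the tool from outside, world axes, zero at the start; "torque": the same for the moment, N m; "gripper_width": finger opening in mm; "gripper_force": force on a finger pad.
Only numpy, scipy, OpenCV 4.12 (cv2) and the standard library are available. Lean on these libraries where they do the work, as an engineer would, in place of code of your own. Each camera call takes 0.05 s, during which the arm holds its last target. There are 200 camera calls.

## Task

Stand every clay stamp that is on the table, foot flat and handle up, in the wooden tray while the tray is still at the open end of the drying dock. Then push the loaded tray along the runway until the sprung pawl clicks in behind it and holds it, and only then push the fan's lever fully over to on. Leave the cup and the tin alone.

Things in the scene. Friction and masses are not known exactly. Their poses are not given: they have to be found in the camera images.
- dock: Drying dock, fixed: a 10 mm aluminium base plate with a tray runway between two low steel rails (tops 22 mm above the table, inner faces 191 mm apart, from dock x = -205 to +160 mm), ending at a white fan box 120 mm high. Origin on the table, on the runway's centre line; +x is the way the tray is pushed (to the fan box), y across the runway, z up.
- pawl_roller (a point): The roller of the sprung pawl at rest, on the runway's -y side: steel, 10 mm across, centre at dock x = 0, y = -84 mm, 34 mm above the table (this point stays with the dock). The pawl is a slanting arm that the tray's front pushes aside; a spring swings it back behind the rear wall of the tray's box once that is past, and it then blocks the way back.
- pawl (a joint): Angle of the pawl in rad: 0 when sprung fully into the runway, about 0.3 while the tray's side holds it aside.
- buffer_face (a point): Middle of the spring buffer's face at rest, at the fan end: a rubber-faced bar across the runway at dock x = +122 mm, 27 mm above the table (this point stays with the dock). It gives way by at most 25 mm (2 N at first touch, 8 N fully in) and pushes the tray back.
- tray: Loose wooden tray on the base plate between the rails, free to slide along them; axes nearly those of the dock. Origin: centre of the box's underside, 10 mm above the table. Open box 124 mm along x, 186 mm along y outside, walls and floor 6 mm, 32 mm high (inside 112 x 174 mm). The pawl springs in behind it when its origin passes about dock x = +76 mm, then holds it beyond +67 mm; it cannot go past +85 mm.
- tray_tab (a point): Middle of the upright push tab at the tray's rear (-x) end: 14 mm along x, 40 mm along y, its top 70 mm and this point 42 mm above the table, 92 mm behind the tray's origin; a gap of 23 mm lies between tab and box. Pushing the loaded tray takes up to about 15 N.
- switch (a joint): Angle of the fan's toggle lever in rad: near 0 it is off and leans towards the dock's -x; 1.0 is fully on, leaning to the dock's +x. It stays where it is left and takes about 1 N at the knob.
- switch_tip (a point): Centre of the black ball knob (26 mm) at the end of the fan's toggle lever, 80 mm from the lever's hinge. The lever stands on a white block (70 x 50 x 25 mm) on the table on the dock's +y side; its hinge is at dock x = +50, y = +165 mm, 22 mm above the table; it swings in the dock's x-z plane.
- square_a_grip (a point): Loose fired-clay stamp with a square foot 50 x 50 mm, foot 22 mm thick, and on it an upright square handle 16 x 16 mm (its faces square to the foot's); 72 mm high in all, about 100 g. Standing on its foot; may be absent. This point is on the handle's axis, 48 mm above the underside; z up the handle.
- square_b_grip (a point): Loose fired-clay stamp with a square foot 50 x 50 mm, foot 22 mm thick, and on it an upright square handle 16 x 16 mm (its faces square to the foot's); 72 mm high in all, about 100 g. Standing on its foot; may be absent. This point is on the handle's axis, 48 mm above the underside; z up the handle.
- round_a_grip (a point): Loose fired-clay stamp with a round foot 50 mm in diameter, foot 22 mm thick, and on it an upright round handle 16 mm in diameter; 72 mm high in all, about 100 g. Standing on its foot; may be absent. This point is on the handle's axis, 48 mm above the underside; z up the handle.
- round_b_grip (a point): Loose fired-clay stamp with a round foot 50 mm in diameter, foot 22 mm thick, and on it an upright round handle 16 mm in diameter; 72 mm high in all, about 100 g. Standing on its foot; may be absent. This point is on the handle's axis, 48 mm above the underside; z up the handle.
- long_a_grip (a point): Loose fired-clay stamp with an oblong foot 30 mm along x and 104 mm along y, foot 22 mm thick, and on it an upright square handle 16 x 16 mm (its faces square to the foot's); 72 mm high in all, about 100 g. Standing on its foot; may be absent. This point is on the handle's axis, 48 mm above the underside; z up the handle.
- long_b_grip (a point): Loose fired-clay stamp with an oblong foot 30 mm along x and 104 mm along y, foot 22 mm thick, and on it an upright square handle 16 x 16 mm (its faces square to the foot's); 72 mm high in all, about 100 g. Standing on its foot; may be absent. This point is on the handle's axis, 48 mm above the underside; z up the handle.
- cup: White tea cup standing among the stamps, 60 mm across, 50 mm high; origin at its underside. To be left alone.
- tin: Yellow tin 100 x 65 x 45 mm near the robot; origin at its underside. To be left alone.
Things that resemble listed ones, but are neither listed nor needed, are in the scene too. What is shaped like the part that bears long_b_grip but red or white is not meant.

How it is judged (in metres and radians):
On the way, in this order (a step that is already met when the one before it is completed fails the run):
1. every stamp present stands flat and upright on the tray's floor, the tray still short of the pawl (x of square_a_grip in the frame of tray between -0.056 and 0.056 m and y of square_a_grip in the frame of tray between -0.087 and 0.087 m and z of square_a_grip in the frame of tray between 0.049 and 0.059 m and angle between each of square_a_grip, square_b_grip, round_a_grip, round_b_grip, long_a_grip, long_b_grip's own z axis and vertical below 0.12 rad and x of square_b_grip in the frame of tray between -0.056 and 0.056 m and y of square_b_grip in the frame of tray between -0.087 and 0.087 m and z of square_b_grip in the frame of tray between 0.049 and 0.059 m and x of round_a_grip in the frame of tray between -0.056 and 0.056 m and y of round_a_grip in the frame of tray between -0.087 and 0.087 m and z of round_a_grip in the frame of tray between 0.049 and 0.059 m and x of round_b_grip in the frame of tray between -0.056 and 0.056 m and y of round_b_grip in the frame of tray between -0.087 and 0.087 m and z of round_b_grip in the frame of tray between 0.049 and 0.059 m and x of long_a_grip in the frame of tray between -0.056 and 0.056 m and y of long_a_grip in the frame of tray between -0.087 and 0.087 m and z of long_a_grip in the frame of tray between 0.049 and 0.059 m and x of long_b_grip in the frame of tray between -0.056 and 0.056 m and y of long_b_grip in the frame of tray between -0.087 and 0.087 m and z of long_b_grip in the frame of tray between 0.049 and 0.059 m and x of tray in the frame of dock below 0 m), for 0.2 s.
2. the tray is past the pawl, which has sprung in behind it (x of tray in the frame of dock above 0.063 m and value of joint pawl below 0.08 rad and y of tray in the frame of dock between -0.008 and 0.008 m and z of tray in the frame of dock between 0.005 and 0.016 m), for 0.2 s.
3. the fan's lever is fully over to on (value of joint switch above 0.85 rad), for 0.2 s.
At the end, for the whole second after the job is handed in: Every stamp present stands in the tray, its foot on the tray's floor within 5 mm and its handle within 0.12 rad of upright; the tray lies at rest beyond the pawl (its origin past dock x = +63 mm), the pawl sprung in behind it (below 0.08 rad); the lever is past 0.85 rad (all of step 2 and x of square_a_grip in the frame of tray between -0.056 and 0.056 m and y of square_a_grip in the frame of tray between -0.087 and 0.087 m and z of square_a_grip in the frame of tray between 0.049 and 0.059 m and angle between each of square_a_grip, square_b_grip, round_a_grip, round_b_grip, long_a_grip, long_b_grip's own z axis and vertical below 0.12 rad and x of square_b_grip in the frame of tray between -0.056 and 0.056 m and y of square_b_grip in the frame of tray between -0.087 and 0.087 m and z of square_b_grip in the frame of tray between 0.049 and 0.059 m and x of round_a_grip in the frame of tray between -0.056 and 0.056 m and y of round_a_grip in the frame of tray between -0.087 and 0.087 m and z of round_a_grip in the frame of tray between 0.049 and 0.059 m and x of round_b_grip in the frame of tray between -0.056 and 0.056 m and y of round_b_grip in the frame of tray between -0.087 and 0.087 m and z of round_b_grip in the frame of tray between 0.049 and 0.059 m and x of long_a_grip in the frame of tray between -0.056 and 0.056 m and y of long_a_grip in the frame of tray between -0.087 and 0.087 m and z of long_a_grip in the frame of tray between 0.049 and 0.059 m and x of long_b_grip in the frame of tray between -0.056 and 0.056 m and y of long_b_grip in the frame of tray between -0.087 and 0.087 m and z of long_b_grip in the frame of tray between 0.049 and 0.059 m and value of joint switch above 0.85 rad and linear speed of tray below 0.02 m/s); the robot touches nothing.
It fails at once if the cup or the tin is knocked over or shoved more than 60 mm (distance of any of cup, tin from where it was at the start of the episode above 0.06 m or angle between cup's own z axis and vertical above 0.6 rad).
Of square_a, square_b, round_a, round_b, long_a, long_b only 4 to 6 are there at a start; the rules pass over those that are not, and their reading is None.
At some moment in a run one of square_a, square_b, round_a, round_b, long_a, long_b may be knocked a few centimetres aside while the robot is not near it.
It also fails if it takes over 210 s, if anything falls off the work surface, if the arm or the gripper's body presses on something with over 40 N, if the wrist force passes 120 N, or if a joint passes its speed limit or range.

## Working session

There is one attempt and no reset: what is moved stays moved. The work goes in short steps, Python scripts to look and compute and a tool call to move; the robot and the scene stay as the last step left them, time stands still between calls to the robot, and variables do not carry over. Pictures are saved under pics/ and viewed, at most 14 in all, crops included, and the job is handed in when it is done.

Besides the shell and the picture viewer there is one more tool, called after "Call:" as a command line: name --argument value ..., lists and objects as JSON in quotes. apply_moves: Moves the arm, as the interface text tells. Its arguments: {"type":"object","properties":{"delta_pos":{"type":"array"},"rot":{"type":"array"},"hand":{"type":"array"},"newtons":{"type":"number"}},"required":["delta_pos","rot","hand"]}

```bash
mkdir -p pics; ls; cat > h.py <<'E'
import numpy as np, cv2
from workcell import env, viewer, spotter
from scipy.spatial.transform import Rotation as Ro
def save(p,n): cv2.imwrite(f'pics/{n}.png',cv2.cvtColor(p['pixels'],cv2.COLOR_RGB2BGR))
def ray(p,uv,st=None):
    d=np.linalg.inv(p['camera_matrix'])@np.array([uv[0],uv[1],1.])
    if 'R' in p: R=np.array(p['R']);return -R.T@np.array(p['t']),R.T@d
    M=np.array(p['mount']);T=Ro.from_euler('xyz',st['ee_rot'],degrees=True).as_matrix()
    return T@M[:3,3]+np.array(st['ee_pos']),T@M[:3,:3]@d
def onz(p,uv,z,st=None):
    o,d=ray(p,uv,st);return o+d*(z-o[2])/d[2]
E
python3 - <<'E'
from h import *
print(env.hold_point_z, env.state())
for n in['scene','top']:
    p=viewer.grab_frame(n);save(p,n)
    for q,z in [('square_a_grip',48),('round_a_grip',48),('long_a_grip',48),('pawl_roller',34),('buffer_face',27),('tray',10),('tray_tab',42),('switch_tip',80),('cup',0),('tin',0),('dock',0)]:
        for r in spotter.landmark_of(p,q):
            print(n,q,round(r['score'],2),np.round(r['position']),np.round(onz(p,r['position'],z)))
E
```

```text
pics
18.8 {'time_s': 0.0, 'qpos': array([-7.43139140e+01,  1.83503302e+01,  8.97059274e+01,  7.36981804e-04,
        7.20456176e+01, -1.14479887e+00]), 'qvel': array([-0.06683879,  0.01551926, -0.0038146 ,  0.06351419, -0.07110765,
       -0.06240287]), 'effort': array([ 6.40698490e-04, -4.12447929e+01, -2.31974530e+01,  7.28936540e-02,
        4.57281992e-02, -1.34942529e-04]), 'ee_pos': array([ 166.36629297, -549.8691349 ,  213.13668623]), 'ee_rot': array([-1.79898159e+02, -2.73592805e-03,  1.68306546e+01]), 'force': array([-0.08320106,  0.46348517, -0.11583748]), 'torque': array([0.02645565, 0.02877992, 0.03118568]), 'gripper_force': 0.0, 'gripper_width': 91.1918757299004}
scene square_a_grip 0.77 [133. 272.] [ 564. -392.   48.]
scene round_a_grip 0.87 [173. 217.] [ 428. -294.   48.]
scene pawl_roller 0.84 [404. 268.] [680. 187.  34.]
scene pawl_roller 0.5 [351. 247.] [599.  92.  34.]
scene buffer_face 0.94 [446. 234.] [607. 324.  27.]
scene tray 0.7 [352. 247.] [583. 102.  10.]
scene tray 0.49 [447. 234.] [599. 334.  10.]
scene tray_tab 0.72 [308. 241.] [565.   0.  42.]
scene swi
[... 190 characters left out ...]
 0.92 [390. 246.] [592. 194.   0.]
top square_a_grip 0.81 [419. 174.] [ 573. -393.   48.]
top square_a_grip 0.19 [172. 163.] [608. 302.  48.]
top pawl_roller 0.84 [218. 135.] [690. 175.  34.]
top buffer_face 0.86 [169. 161.] [618. 317.  27.]
top tray 0.82 [248. 171.] [590.  90.  10.]
top tray_tab 0.7 [279. 175.] [574.  -1.  42.]
top tray_tab 0.29 [335. 184.] [ 546. -160.   42.]
top switch_tip 0.6 [190. 221.] [442. 241.  80.]
top switch_tip 0.31 [384. 225.] [ 431. -286.   80.]
top cup 0.61 [376. 190.] [ 535. -284.    0.]
top tin 0.8 [396. 281.] [ 272. -337.    0.]
top tin 0.19 [214. 134.] [703. 191.   0.]
top dock 0.77 [215. 168.] [601. 188.   0.]
top dock 0.63 [422. 174.] [ 578. -416.    0.]
```

View pics/scene.png

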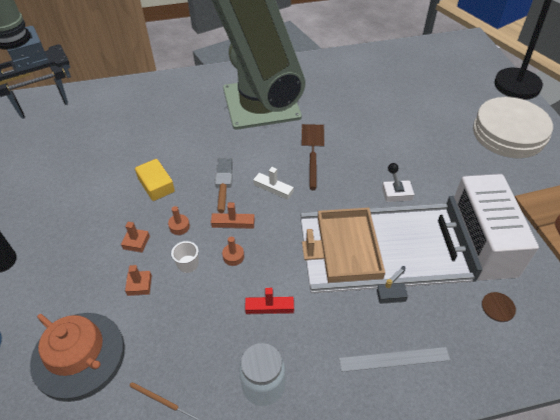

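View pics/top.png

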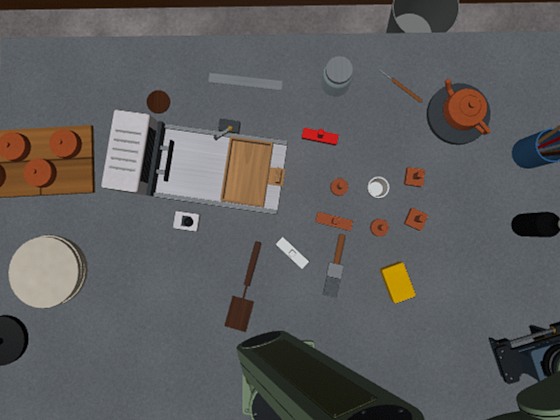

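The scene shows 2 square stamps (scene px 133,236 and 137,280), 2 round stamps (178,220 and 233,250) and one clay long stamp (232,217). The red and white long ones are decoys. The tray is at the open end of the dock at about (352,247). I'll fly over the cluster for a wrist look.

Call:
apply_moves --delta_pos '[[0.2, 0.15, 0.1], [0.5, 0.35, 0.2], [0.87, 0.61, 0.33]]' --rot '[[0, 0, 0], [0, 0, 0], [0, 0, 0]]' --hand '[1, 1, 1]'

```text
time_s: 1.45
ee_pos: [257.1, -486.7, 248.7]
ee_rot: [-180.0, -0.0, 16.7]
force: [0.3, 0.3, -0.6]
gripper_width: 91.0
gripper_force: 0.0
```

Call:
apply_moves --delta_pos '[[0.3, 0.2, 0.1], [0.6, 0.4, 0.2], [0.87, 0.61, 0.33]]' --rot '[[0, 0, 0], [0, 0, 0], [0, 0, 0]]' --hand '[1, 1, 1]'

```text
time_s: 1.7
ee_pos: [356.0, -417.5, 285.3]
ee_rot: [-180.0, 0.0, 16.8]
force: [0.7, -0.1, -0.6]
gripper_width: 90.9
gripper_force: 0.0
```

Call:
apply_moves --delta_pos '[[0.3, 0.2, 0.1], [0.6, 0.4, 0.2], [0.8, 0.55, 0.3], [0.87, 0.61, 0.33], [0.87, 0.61, 0.33], [0.87, 0.61, 0.33]]' --rot '[[0, 0, 0], [0, 0, 0], [0, 0, 0], [0, 0, 0], [0, 0, 0], [0, 0, 0]]' --hand '[1, 1, 1, 0.4, 0.4, 0.4]'

```text
time_s: 2.2
ee_pos: [458.7, -345.7, 324.5]
ee_rot: [180.0, 0.1, 16.9]
force: [0.5, -0.6, -0.7]
gripper_width: 73.9
gripper_force: 0.0
```

```bash
python3 - <<'E'
from h import *
st=env.state();p=viewer.grab_frame('wrist');save(p,'w1')
print(st['ee_pos'],st['ee_rot'],st['qpos']);print(np.round(p['mount'],3),p['camera_matrix'])
for q,z in [('square_a_grip',48),('round_a_grip',48),('long_a_grip',48),('cup',0),('tin',0)]:
    for r in spotter.landmark_of(p,q):
        print(q,round(r['score'],2),np.round(r['position']),np.round(onz(p,r['position'],z,st)))
E
```

```text
[ 458.66509889 -345.72339891  324.45748564] [1.79989652e+02 7.92889497e-02 1.68979554e+01] [-3.81133409e+01  1.56578353e+01  7.77605528e+01 -7.10162335e-02
  8.66186019e+01  3.49929082e+01]
[[-0.00000e+00 -9.57000e-01 -2.89000e-01  8.23690e+01]
 [ 1.00000e+00 -0.00000e+00  0.00000e+00 -3.50000e-02]
 [-0.00000e+00 -2.89000e-01  9.57000e-01 -1.70251e+02]
 [ 0.00000e+00  0.00000e+00  0.00000e+00  1.00000e+00]] [[330.20077225   0.         276.55550285]
 [  0.         330.20077225 208.57475739]
 [  0.           0.           1.        ]]
square_a_grip 0.77 [335.  98.] [ 572. -390.   48.]
round_a_grip 0.77 [231. 182.] [ 427. -290.   48.]
long_a_grip 0.68 [231. 182.] [ 426. -290.   48.]
cup 0.68 [245.  98.] [ 538. -275.   -0.]
tin 0.88 [236. 273.] [ 267. -334.    0.]
```

View pics/w1.png

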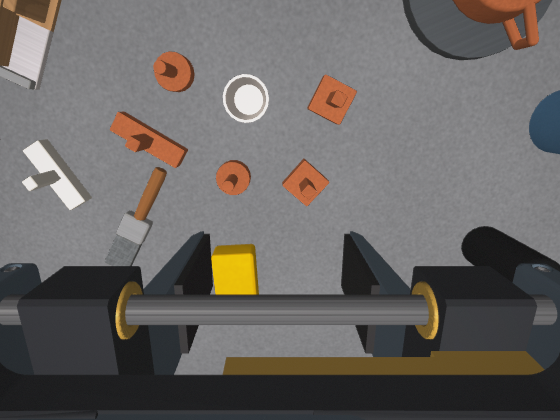

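The wrist view shows all five stamps: rounds at (172,70) and (232,178), squares at (335,98) and (305,182), and the long one at (148,138). The cup is at (246,98). I'll fit silhouettes for exact poses.

```bash
cat >> h.py <<'E'
from scipy.optimize import minimize
def proj(p,X,st=None):
    X=np.atleast_2d(X)
    if 'R' in p: C=X@np.array(p['R']).T+np.array(p['t'])
    else:
        M=np.array(p['mount']);T=Ro.from_euler('xyz',st['ee_rot'],degrees=True).as_matrix()
        C=((X-np.array(st['ee_pos']))@T-M[:3,3])@M[:3,:3]
    u=C@np.array(p['camera_matrix']).T; return u[:,:2]/u[:,2:]
def box(lx,ly,z0,z1,cx=0):
    return np.array([[cx+a*lx/2,b*ly/2,z] for a in(-1,1) for b in(-1,1) for z in(z0,z1)],float)
def cyl(d,z0,z1):
    a=np.linspace(0,2*np.pi,24,endpoint=False)
    return np.array([[d/2*np.cos(t),d/2*np.sin(t),z] for t in a for z in(z0,z1)])
MOD={'square':[box(50,50,0,22),box(16,16,22,72)],'round':[cyl(50,0,22),cyl(16,22,72)],'long':[box(30,104,0,22),box(16,16,22,72)],
 'tray':[box(124,186,10,42),box(14,40,20,70,-92),box(40,30,10,16,-80)]}
def render(p,st,kind,q,shape):
    c,s=np.cos(q[2]),np.sin(q[2]);R=np.array([[c,-s,0],[s,c,0],[0,0,1]]);m=np.zeros(shape,np.uint8)
    for P in MOD[kind]:
        uv=proj(p,P@R.T+[q[0],q[1],0],st)
        cv2.fillConvexPoly(m,cv2.convexHull(np.round(uv*16).astype(np.int32).reshape(-1,1,2)),1,shift=4,lineType=cv2.LINE_8)
    return m>0
def clay(p):
    h=cv2.cvtColor(p['pixels'],cv2.COLOR_RGB2HSV);return (h[...,0]<14)&(h[...,1]>130)&(h[...,2]>50)
def fit(p,st,mask,kind,q0):
    def c(q):
        r=render(p,st,kind,q,mask.shape);return 1-(r&mask).sum()/max(1,(r|mask).sum())
    best=None
    for dy in ([0] if kind=='round' else [0,.4,-.4,.8,-.8,1.2,1.57]):
        q1=np.array(q0)+[0,0,dy]
        s=minimize(c,q1,method='Nelder-Mead',options=dict(initial_simplex=[q1,q1+[8,0,0],q1+[0,8,0],q1+[0,0,.2]],maxiter=150))
        if best is None or s.fun<best.fun: best=s
    return best.x,1-best.fun
def blob(p,st,guess):
    "connected clay blob nearest the guess at z=15"
    n,l,s,c=cv2.connectedComponentsWithStats(clay(p).astype(np.uint8))
    uv=proj(p,[guess[0],guess[1],20],st)[0]
    i=min((i for i in range(1,n) if s[i,4]>60),key=lambda i:np.hypot(*(c[i]-uv)))
    return l==i
E
python3 - <<'E'
from h import *
st=env.state();p=viewer.grab_frame('wrist')
for k,uv in [('square',(335,98)),('square',(305,182)),('round',(232,178)),('round',(172,70)),('long',(148,138))]:
    g=onz(p,uv,20,st);m=blob(p,st,g);q,s=fit(p,st,m,k,[g[0],g[1],0]);print(k,np.round(q[:2],1),round(np.degrees(q[2]),1),'iou',round(s,3),m.sum())
E
```

```text
square [ 570.1 -391. ] -9.3 iou 0.92 1418
square [ 449.4 -392.3] -26.1 iou 0.913 1169
round [ 425.3 -288.6] 7.2 iou 0.895 919
round [ 541.8 -176.1] -1.4 iou 0.892 1243
long [ 444.2 -160.7] -14.2 iou 0.885 1862
```

Call:
apply_moves --delta_pos '[[0, -0.05, -0.1], [0, -0.1, -0.2], [0, -0.15, -0.3], [0, -0.2, -0.4], [0, -0.25, -0.5], [-0.05, -0.3, -0.6], [-0.08, -0.39, -0.75], [-0.08, -0.39, -0.8], [-0.08, -0.39, -0.8], [-0.08, -0.39, -0.8]]' --rot '[[0, 0, 0.07], [0, 0, 0.14], [0, 0, 0.21], [0, 0, 0.29], [0, 0, 0.36], [0, 0, 0.43], [0, 0, 0.5], [0, 0, 0.547], [0, 0, 0.547], [0, 0, 0.547]]' --hand '[0.6, 0.6, 0.6, 0.6, 0.6, 0.6, 0.6, 0.6, 0.6, 0.6]'

```text
time_s: 3.38
ee_pos: [449.1, -392.7, 228.6]
ee_rot: [-180.0, -0.0, 63.7]
force: [0.0, 0.9, -0.2]
gripper_width: 54.8
gripper_force: 0.0
```

```bash
cat >> h.py <<'E'
def units(st,xy,z,yaw):
    d=(np.array([xy[0],xy[1],z])-st['ee_pos'])/120
    w=(yaw-st['ee_rot'][2]+180)%360-180
    return 'delta',np.round(d,3),'rot',round(np.radians(w)/1.5,3)
def look(kind,g,yawref=None,name=None):
    st=env.state();p=viewer.grab_frame('wrist')
    if name: save(p,name)
    m=blob(p,st,g);q,s=fit(p,st,m,kind,[g[0],g[1],0])
    y=st['ee_rot'][2] if yawref is None else yawref
    a=y
    if kind!='round':
        a=np.degrees(q[2]); per=90 if kind=='square' else 180
        a+=per*round((y-a)/per)
    print(kind,np.round(q[:2],1),'toolyaw',round(a,1),'iou',round(s,3),m.sum(),'pos',np.round(st['ee_pos'],1),st['ee_rot'].round(1),units(st,q[:2],31,a),'width',round(st['gripper_width']))
    return p,st,q,m
E
python3 - <<'E'
from h import *
p,st,q,m=look('square',[449,-392])
r=render(p,st,'square',q,m.shape)
im=p['pixels'].copy();im[m&~r]=[0,255,0];im[r&~m]=[0,0,255];p['pixels']=im;save(p,'w2')
E
```

```text
square [ 449.3 -392.8] toolyaw 63.9 iou 0.927 1826 pos [ 449.1 -392.7  228.6] [-180.    -0.    63.7] ('delta', array([ 2.000e-03, -1.000e-03, -1.647e+00]), 'rot', np.float64(0.003)) width 55
```

View pics/w2.png

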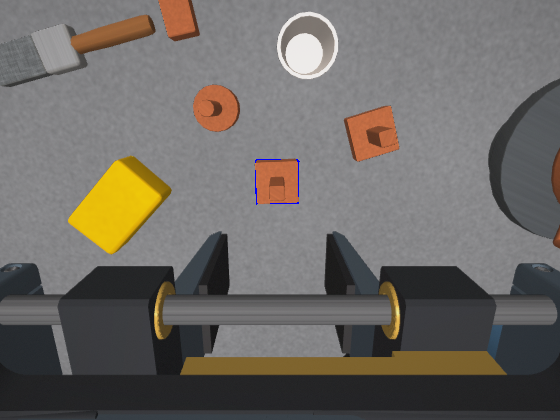

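The fit is exact: the stamp is centred at (277,182), and the coarse measure agreed within 0.5 mm. I'll grasp it now.

Call:
apply_moves --delta_pos '[[0, 0, -0.2], [0, 0, -0.5], [0, 0, -0.8], [0, 0, -1], [0, 0, -1]]' --rot '[[0, 0, 0], [0, 0, 0], [0, 0, 0], [0, 0, 0], [0, 0, 0]]' --hand '[0.6, 0.6, 0.6, 0.6, 0.6]'

```text
time_s: 3.85
ee_pos: [447.2, -390.1, 104.5]
ee_rot: [-179.5, -0.1, 63.8]
force: [0.2, 1.1, -0.3]
gripper_width: 54.8
gripper_force: 0.0
```

Call:
apply_moves --delta_pos '[[0, 0, -0.2], [0, 0, -0.4], [0, 0, -0.55], [0, 0, -0.64], [0, 0, -0.64], [0, 0, -0.64], [0, 0, -0.64], [0, 0, -0.64], [0, 0, -0.64]]' --rot '[[0, 0, 0], [0, 0, 0], [0, 0, 0], [0, 0, 0], [0, 0, 0], [0, 0, 0], [0, 0, 0], [0, 0, 0], [0, 0, 0]]' --hand '[0.6, 0.6, 0.6, 0.6, 0.4, 0.2, 0, 0, 0]' --newtons 25

```text
time_s: 4.6
ee_pos: [450.1, -393.1, 33.4]
ee_rot: [179.9, 0.0, 63.8]
force: [-0.5, 1.0, 0.4]
gripper_width: 24.3
gripper_force: 0.0
```

Call:
apply_moves --delta_pos '[[0, 0, 0], [0, 0, 0], [0, 0, 0.15], [0, 0, 0.4], [0, 0, 0.7], [0, 0, 1], [0, 0, 1], [0, 0, 1]]' --rot '[[0, 0, 0], [0, 0, 0], [0, 0, 0], [0, 0, 0], [0, 0, 0], [0, 0, 0], [0, 0, 0], [0, 0, 0]]' --hand '[0, 0, 0, 0, 0, 0, 0, 0]' --newtons 25

```text
time_s: 5.27
ee_pos: [450.4, -393.3, 154.4]
ee_rot: [179.7, 0.1, 63.8]
force: [-0.1, -0.3, -1.0]
gripper_width: 16.0
gripper_force: 25.0
```

Call:
apply_moves --delta_pos '[[0.05, 0.15, 0.05], [0.12, 0.38, 0.1], [0.2, 0.6, 0.13], [0.27, 0.82, 0.15]]' --rot '[[0, 0, 0.02], [0, 0, 0.05], [0, 0, 0.08], [0, 0, 0.1]]' --hand '[0, 0, 0, 0]'

```text
time_s: 5.6
ee_pos: [481.1, -292.6, 168.3]
ee_rot: [-179.8, -0.1, 72.5]
force: [0.3, 0.2, -1.4]
gripper_width: 15.8
gripper_force: 25.0
```

Call:
apply_moves --delta_pos '[[0.07, 0.2, 0.05], [0.13, 0.41, 0.1], [0.2, 0.62, 0.13], [0.27, 0.82, 0.15]]' --rot '[[0, 0, 0.03], [0, 0, 0.05], [0, 0, 0.08], [0, 0, 0.11]]' --hand '[0, 0, 0, 0]'

```text
time_s: 5.93
ee_pos: [513.4, -193.9, 186.4]
ee_rot: [-179.8, -0.1, 82.0]
force: [0.3, -0.0, -2.2]
gripper_width: 15.5
gripper_force: 25.0
```

Call:
apply_moves --delta_pos '[[0.07, 0.2, 0.03], [0.13, 0.41, 0.05], [0.2, 0.62, 0.08], [0.27, 0.82, 0.1]]' --rot '[[0, 0, 0], [0, 0, 0], [0, 0, 0], [0, 0, 0]]' --hand '[0, 0, 0, 0]'

```text
time_s: 6.27
ee_pos: [545.7, -95.7, 198.1]
ee_rot: [-179.8, -0.0, 81.9]
force: [-0.2, -0.5, -1.5]
gripper_width: 16.2
gripper_force: 25.0
```

Call:
apply_moves --delta_pos '[[0.07, 0.2, 0], [0.13, 0.41, 0], [0.2, 0.62, 0], [0.24, 0.75, 0], [0.27, 0.82, 0], [0.27, 0.82, 0], [0.27, 0.82, 0]]' --rot '[[0, 0, 0], [0, 0, 0], [0, 0, 0], [0, 0, 0], [0, 0, 0], [0, 0, 0], [0, 0, 0]]' --hand '[0, 0, 0, 0, 0, 0, 0]'

```text
time_s: 6.85
ee_pos: [578.4, 0.8, 198.8]
ee_rot: [-179.9, 0.1, 81.9]
force: [-0.3, 0.7, -0.6]
gripper_width: 15.9
gripper_force: 25.0
```

```bash
python3 - <<'E'
from h import *
st=env.state();p=viewer.grab_frame('wrist');save(p,'w3');print(st['ee_pos'],st['ee_rot'])
for q,z in [('tray',10),('tray_tab',42),('dock',0),('buffer_face',27),('pawl_roller',34)]:
    for r in spotter.landmark_of(p,q):
        print(q,round(r['score'],2),np.round(r['position']),np.round(onz(p,r['position'],z,st)))
E
```

```text
[578.3522158    0.78838525 198.76262877] [-1.79859826e+02  6.37582620e-02  8.19303557e+01]
tray 0.62 [270. 100.] [584.  91.  10.]
tray 0.4 [269. 345.] [ 538. -207.   10.]
tray_tab 0.64 [272. 194.] [573.   0.  42.]
dock 0.23 [275. 275.] [ 560. -113.    0.]
```

View pics/w3.png

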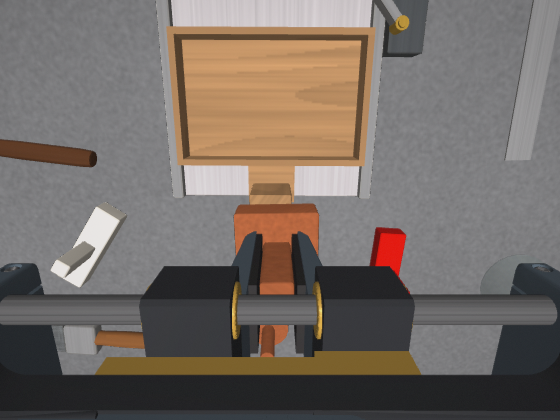

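The wrist view shows the tray rim corners at about (168,29), (374,29), (369,166) and (179,166), empty, with the pawl roller at (402,22). I'll fit the tray.

```bash
cat >> h.py <<'E'
def rim(p,st,quad):
    "refine rough rim corner pixels, fit 124x186 rectangle at z=42; corners order: front+y, front-y, rear-y, rear+y"
    h=cv2.cvtColor(p['pixels'],cv2.COLOR_RGB2HSV);m=((h[...,0]>7)&(h[...,0]<22)&(h[...,1]>85)).astype(np.uint8)
    roi=np.zeros_like(m);cv2.fillConvexPoly(roi,np.int32(quad),1);roi=cv2.dilate(roi,np.ones((9,9)))
    m=cv2.morphologyEx(m&roi,cv2.MORPH_CLOSE,np.ones((5,5)))>0
    P=np.array([[62,93,42],[62,-93,42],[-62,-93,42],[-62,93,42]],float)
    def c(q):
        cs,s=np.cos(q[2]),np.sin(q[2]);X=P@np.array([[cs,-s,0],[s,cs,0],[0,0,1]]).T+[q[0],q[1],0]
        r=np.zeros(m.shape,np.uint8);cv2.fillConvexPoly(r,np.round(proj(p,X,st)*16).astype(np.int32),1,shift=4);r=r>0
        return 1-(r&m).sum()/(r|m).sum()
    X=np.array([onz(p,u,42,st) for u in quad]);ctr=X.mean(0);f=(X[0]+X[1]-X[2]-X[3]);q0=np.array([ctr[0],ctr[1],np.arctan2(f[1],f[0])])
    s=minimize(c,q0,method='Nelder-Mead',options=dict(initial_simplex=[q0,q0+[5,0,0],q0+[0,5,0],q0+[0,0,.05]]))
    print('rough',q0.round(2),'tray',s.x[:2].round(1),np.degrees(s.x[2]).round(2),'iou',round(1-s.fun,3));return s.x
E
python3 - <<'E'
from h import *
st=env.state();p=viewer.grab_frame('wrist')
q=rim(p,st,[(168,29),(374,29),(369,166),(179,166)])
# rails inner edge ends / roller
for n,uv,z in [('roller',(402,22),36),('railL top end',(178,196),22),('railR top end',(364,196),22)]: print(n,onz(p,uv,z,st).round(1))
c,s=np.cos(q[2]),np.sin(q[2]);yaw=np.degrees(q[2])
for x,y in [(0,68),(27,8),(-27,8),(27,-58),(-27,-58),(-92,0)]:
    w=q[:2]+[c*x-s*y,s*x+c*y];print((x,y),w.round(1),units(st,w,51,yaw))
E
```

```text
rough [588.07  88.78   1.45] tray [585.2  90.5] 81.76 iou 0.979
roller [713.7 139.7  36. ]
railL top end [471.6   6.9  22. ]
railR top end [672.1 -21.9  22. ]
(0, 68) [517.9 100.2] ('delta', array([-0.508,  0.833, -1.242]), 'rot', np.float64(-0.001))
(27, 8) [581.2 118.4] ('delta', array([ 0.02 ,  0.984, -1.242]), 'rot', np.float64(-0.001))
(-27, 8) [573.4  64.9] ('delta', array([-0.045,  0.539, -1.242]), 'rot', np.float64(-0.001))
(27, -58) [646.5 108.9] ('delta', array([ 0.564,  0.905, -1.242]), 'rot', np.float64(-0.001))
(-27, -58) [638.8  55.4] ('delta', array([ 0.499,  0.46 , -1.242]), 'rot', np.float64(-0.001))
(-92, 0) [572.   -0.6] ('delta', array([-0.057, -0.007, -1.242]), 'rot', np.float64(-0.001))
```

Call:
apply_moves --delta_pos '[[0.1, 0.18, 0], [0.22, 0.36, 0], [0.34, 0.55, 0], [0.45, 0.73, 0], [0.53, 0.85, 0], [0.564, 0.905, 0], [0.564, 0.905, 0], [0.564, 0.905, -0.1]]' --rot '[[0, 0, 0], [0, 0, 0], [0, 0, 0], [0, 0, 0], [0, 0, 0], [0, 0, 0], [0, 0, 0], [0, 0, 0]]' --hand '[0, 0, 0, 0, 0, 0, 0, 0]'

```text
time_s: 7.87
ee_pos: [647.8, 109.4, 190.2]
ee_rot: [179.7, -0.0, 81.9]
force: [-0.7, 0.5, -1.0]
gripper_width: 15.8
gripper_force: 25.0
```

Call:
apply_moves --delta_pos '[[0, 0, -0.2], [0, 0, -0.4], [0, 0, -0.6], [0, 0, -0.75], [0, 0, -0.8], [0, 0, -0.8], [0, 0, -0.8]]' --rot '[[0, 0, 0], [0, 0, 0], [0, 0, 0], [0, 0, 0], [0, 0, 0], [0, 0, 0], [0, 0, 0]]' --hand '[0, 0, 0, 0, 0, 0, 0]'

```text
time_s: 8.45
ee_pos: [647.0, 109.0, 92.9]
ee_rot: [179.9, -0.0, 81.9]
force: [0.2, 0.5, -1.1]
gripper_width: 15.9
gripper_force: 25.0
```

Call:
apply_moves --delta_pos '[[0, 0, -0.1], [0, 0, -0.2], [0, 0, -0.28], [0, 0, -0.33], [0, 0, -0.35], [0, 0, -0.36], [0, 0, -0.36]]' --rot '[[0, 0, 0], [0, 0, 0], [0, 0, 0], [0, 0, 0], [0, 0, 0], [0, 0, 0], [0, 0, 0]]' --hand '[0, 0, 0, 0, 0, 0, 0]'

```text
time_s: 9.03
ee_pos: [646.5, 109.8, 48.9]
ee_rot: [-180.0, 0.0, 81.9]
force: [0.5, 0.2, -0.5]
gripper_width: 15.9
gripper_force: 25.0
```

Call:
apply_moves --delta_pos '[[0, 0, 0], [0, 0, 0], [0, 0, 0], [0, 0, 0], [0, 0, 0.1], [0, 0, 0.3], [0, 0, 0.6], [0, 0, 0.9]]' --rot '[[0, 0, 0], [0, 0, 0], [0, 0, 0], [0, 0, 0], [0, 0, 0], [0, 0, 0], [0, 0, 0], [0, 0, 0]]' --hand '[0.2, 0.4, 0.42, 0.42, 0.42, 0.42, 0.42, 0.42]'

```text
time_s: 9.7
ee_pos: [646.1, 109.7, 158.0]
ee_rot: [-179.9, 0.0, 81.9]
force: [1.0, 0.9, 0.4]
gripper_width: 38.1
gripper_force: 0.0
```

Call:
apply_moves --delta_pos '[[-0.03, -0.15, 0.1], [-0.06, -0.4, 0.2], [-0.1, -0.65, 0.3], [-0.13, -0.9, 0.35]]' --rot '[[0, 0, 0], [0, 0, 0], [0, 0, 0], [0, 0, 0]]' --hand '[0.6, 0.6, 0.6, 0.6]'

```text
time_s: 10.03
ee_pos: [631.6, 0.9, 201.9]
ee_rot: [179.8, -0.0, 82.0]
force: [0.9, -0.2, 0.3]
gripper_width: 54.5
gripper_force: 0.0
```

Call:
apply_moves --delta_pos '[[-0.03, -0.3, 0], [-0.06, -0.55, 0], [-0.1, -0.8, 0], [-0.13, -1, 0]]' --rot '[[0, 0, 0], [0, 0, 0], [0, 0, 0], [0, 0, 0]]' --hand '[0.6, 0.6, 0.6, 0.6]'

```text
time_s: 10.37
ee_pos: [615.1, -120.5, 200.1]
ee_rot: [179.9, 0.0, 81.8]
force: [0.4, 0.6, -0.7]
gripper_width: 54.6
gripper_force: 0.0
```

Call:
apply_moves --delta_pos '[[-0.03, -0.3, 0], [-0.06, -0.55, 0], [-0.1, -0.8, 0], [-0.13, -1, 0]]' --rot '[[0, 0, 0], [0, 0, 0], [0, 0, 0], [0, 0, 0]]' --hand '[0.6, 0.6, 0.6, 0.6]'

```text
time_s: 10.7
ee_pos: [599.5, -240.6, 200.0]
ee_rot: [179.9, 0.1, 81.8]
force: [1.0, 0.8, -0.7]
gripper_width: 55.0
gripper_force: 0.0
```

Call:
apply_moves --delta_pos '[[-0.03, -0.3, 0], [-0.06, -0.55, 0], [-0.1, -0.8, 0], [-0.13, -1, 0]]' --rot '[[0, 0, 0], [0, 0, 0], [0, 0, 0], [0, 0, 0]]' --hand '[0.6, 0.6, 0.6, 0.6]'

```text
time_s: 11.03
ee_pos: [583.7, -360.7, 199.9]
ee_rot: [179.9, 0.1, 81.8]
force: [1.0, -0.0, 1.3]
gripper_width: 54.8
gripper_force: 0.0
```

Call:
apply_moves --delta_pos '[[-0.03, -0.15, 0], [-0.07, -0.25, 0], [-0.11, -0.28, 0], [-0.11, -0.28, 0], [-0.11, -0.28, 0]]' --rot '[[0, 0, -0.014], [0, 0, -0.014], [0, 0, -0.014], [0, 0, -0.014], [0, 0, -0.014]]' --hand '[0.6, 0.6, 0.6, 0.6, 0.6]'

```text
time_s: 11.45
ee_pos: [571.1, -390.8, 199.1]
ee_rot: [180.0, -0.0, 80.7]
force: [0.5, 0.1, -0.4]
gripper_width: 54.7
gripper_force: 0.0
```

```bash
python3 - <<'E'
from h import *
look('square',[570,-391],80.7)
E
```

```text
square [ 570.7 -392.4] toolyaw 81.4 iou 0.923 2120 pos [ 571.1 -390.8  199.1] [180.   -0.   80.7] ('delta', array([-0.003, -0.014, -1.401]), 'rot', np.float64(0.008)) width 55
```

Call:
apply_moves --delta_pos '[[0, -0.014, -0.2], [0, -0.014, -0.5], [0, -0.014, -0.8], [0, -0.014, -1], [0, -0.014, -1]]' --rot '[[0, 0, 0.008], [0, 0, 0.008], [0, 0, 0.008], [0, 0, 0.008], [0, 0, 0.008]]' --hand '[0.6, 0.6, 0.6, 0.6, 0.6]'

```text
time_s: 11.92
ee_pos: [568.4, -389.7, 72.8]
ee_rot: [-179.4, -0.3, 81.5]
force: [-0.6, 0.4, 0.2]
gripper_width: 54.9
gripper_force: 0.0
```

Call:
apply_moves --delta_pos '[[0, 0, -0.15], [0, 0, -0.28], [0, 0, -0.36], [0, 0, -0.385], [0, 0, -0.385], [0, 0, -0.385], [0, 0, -0.385], [0, 0, -0.385], [0, 0, -0.385], [0, 0, -0.385]]' --rot '[[0, 0, 0], [0, 0, 0], [0, 0, 0], [0, 0, 0], [0, 0, 0], [0, 0, 0], [0, 0, 0], [0, 0, 0], [0, 0, 0], [0, 0, 0]]' --hand '[0.6, 0.6, 0.6, 0.6, 0.4, 0.2, 0, 0, 0, 0]' --newtons 25

```text
time_s: 12.75
ee_pos: [571.2, -393.7, 33.2]
ee_rot: [180.0, 0.0, 81.4]
force: [-1.9, -0.0, 1.2]
gripper_width: 17.5
gripper_force: 0.5
```

Call:
apply_moves --delta_pos '[[0, 0, 0], [0, 0, 0], [0, 0, 0.15], [0, 0, 0.4], [0, 0, 0.7], [0, 0, 1], [0, 0, 1]]' --rot '[[0, 0, 0], [0, 0, 0], [0, 0, 0], [0, 0, 0], [0, 0, 0], [0, 0, 0], [0, 0, 0]]' --hand '[0, 0, 0, 0, 0, 0, 0]'

```text
time_s: 13.33
ee_pos: [574.6, -396.0, 161.1]
ee_rot: [179.2, 0.4, 81.4]
force: [0.3, -1.0, -0.1]
gripper_width: 15.9
gripper_force: 25.0
```

Call:
apply_moves --delta_pos '[[0.03, 0.2, 0.1], [0.07, 0.42, 0.2], [0.1, 0.68, 0.28], [0.142, 0.933, 0.3]]' --rot '[[0, 0, 0], [0, 0, 0], [0, 0, 0], [0, 0, 0]]' --hand '[0, 0, 0, 0]'

```text
time_s: 13.67
ee_pos: [588.5, -280.9, 189.7]
ee_rot: [179.9, 0.0, 81.3]
force: [1.5, -0.2, -1.0]
gripper_width: 15.3
gripper_force: 25.0
```

Call:
apply_moves --delta_pos '[[0.03, 0.24, 0], [0.07, 0.47, 0], [0.1, 0.7, 0], [0.142, 0.933, 0]]' --rot '[[0, 0, 0], [0, 0, 0], [0, 0, 0], [0, 0, 0]]' --hand '[0, 0, 0, 0]'

```text
time_s: 14.0
ee_pos: [604.8, -168.2, 187.9]
ee_rot: [-179.9, -0.0, 81.4]
force: [-0.5, 0.4, -0.7]
gripper_width: 15.7
gripper_force: 25.0
```

Call:
apply_moves --delta_pos '[[0.03, 0.24, 0], [0.07, 0.47, 0], [0.1, 0.7, 0], [0.142, 0.933, 0]]' --rot '[[0, 0, 0], [0, 0, 0], [0, 0, 0], [0, 0, 0]]' --hand '[0, 0, 0, 0]'

```text
time_s: 14.33
ee_pos: [621.8, -56.3, 187.9]
ee_rot: [-179.9, 0.0, 81.4]
force: [0.0, -0.4, -1.0]
gripper_width: 16.2
gripper_force: 25.0
```

Call:
apply_moves --delta_pos '[[0.03, 0.24, 0], [0.07, 0.47, 0], [0.1, 0.7, 0], [0.13, 0.87, 0], [0.142, 0.933, 0], [0.142, 0.933, 0], [0.142, 0.933, 0]]' --rot '[[0, 0, 0], [0, 0, 0], [0, 0, 0], [0, 0, 0], [0, 0, 0], [0, 0, 0], [0, 0, 0]]' --hand '[0, 0, 0, 0, 0, 0, 0]'

```text
time_s: 14.92
ee_pos: [639.0, 53.7, 188.1]
ee_rot: [-180.0, 0.1, 81.4]
force: [-0.5, 0.1, -1.2]
gripper_width: 15.3
gripper_force: 25.0
```

```bash
python3 - <<'E'
from h import *
st=env.state();p=viewer.grab_frame('wrist');save(p,'w4')
print(units(st,[638.8,55.4],93,81.8))
E
```

```text
('delta', array([-0.002,  0.014, -0.792]), 'rot', np.float64(0.005))
```

View pics/w4.png

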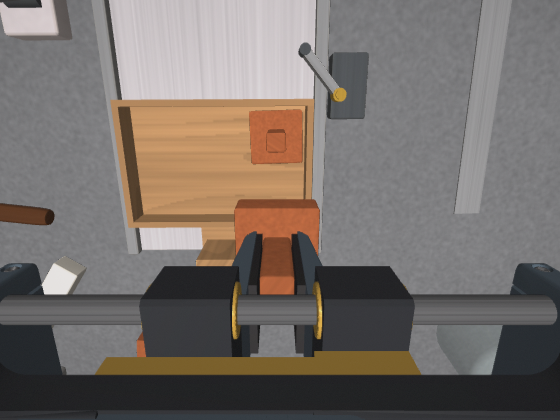

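Square 1 stands upright in the front -y slot (276,136), and the tray hasn't moved. I'll lower the second.

Call:
apply_moves --delta_pos '[[0, 0.014, -0.2], [0, 0.014, -0.4], [0, 0.014, -0.6], [0, 0.014, -0.75], [0, 0.014, -0.79], [0, 0.014, -0.79], [0, 0.014, -0.79]]' --rot '[[0, 0, 0.005], [0, 0, 0.005], [0, 0, 0.005], [0, 0, 0.005], [0, 0, 0.005], [0, 0, 0.005], [0, 0, 0.005]]' --hand '[0, 0, 0, 0, 0, 0, 0]'

```text
time_s: 15.55
ee_pos: [639.9, 55.0, 94.6]
ee_rot: [179.9, -0.0, 81.7]
force: [0.3, 0.4, -0.5]
gripper_width: 15.9
gripper_force: 25.0
```

Call:
apply_moves --delta_pos '[[0, 0, -0.1], [0, 0, -0.2], [0, 0, -0.28], [0, 0, -0.33], [0, 0, -0.35], [0, 0, -0.36], [0, 0, -0.36]]' --rot '[[0, 0, 0], [0, 0, 0], [0, 0, 0], [0, 0, 0], [0, 0, 0], [0, 0, 0], [0, 0, 0]]' --hand '[0, 0, 0, 0, 0, 0, 0]'

```text
time_s: 16.13
ee_pos: [639.4, 56.0, 50.6]
ee_rot: [180.0, -0.0, 81.8]
force: [-0.2, 0.3, -1.3]
gripper_width: 15.9
gripper_force: 25.0
```

Call:
apply_moves --delta_pos '[[0, 0, 0], [0, 0, 0], [0, 0, 0], [0, 0, 0], [0, 0, 0.1], [0, 0, 0.3], [0, 0, 0.6], [0, 0, 0.9]]' --rot '[[0, 0, 0], [0, 0, 0], [0, 0, 0], [0, 0, 0], [0, 0, 0], [0, 0, 0], [0, 0, 0], [0, 0, 0]]' --hand '[0.2, 0.4, 0.42, 0.42, 0.42, 0.42, 0.42, 0.42]'

```text
time_s: 16.8
ee_pos: [638.6, 55.9, 160.0]
ee_rot: [-179.9, 0.0, 81.8]
force: [0.8, 0.0, -0.1]
gripper_width: 38.3
gripper_force: 0.0
```

Call:
apply_moves --delta_pos '[[-0.1, -0.15, 0.1], [-0.2, -0.4, 0.2], [-0.3, -0.65, 0.3], [-0.4, -0.95, 0.35]]' --rot '[[0, 0, 0], [0, 0, 0], [0, 0, 0], [0, 0, 0]]' --hand '[0.6, 0.6, 0.6, 0.6]'

```text
time_s: 17.13
ee_pos: [591.6, -58.2, 203.7]
ee_rot: [179.8, -0.0, 81.9]
force: [1.2, -0.4, -0.0]
gripper_width: 54.9
gripper_force: 0.0
```

Call:
apply_moves --delta_pos '[[-0.1, -0.25, 0], [-0.2, -0.5, 0], [-0.3, -0.75, 0], [-0.4, -0.95, 0], [-0.4, -0.95, 0], [-0.4, -0.95, 0], [-0.4, -0.95, 0]]' --rot '[[0, 0, 0], [0, 0, 0], [0, 0, 0], [0, 0, 0], [0, 0, 0], [0, 0, 0], [0, 0, 0]]' --hand '[0.6, 0.6, 0.6, 0.6, 0.6, 0.6, 0.6]'

```text
time_s: 17.72
ee_pos: [543.6, -171.6, 201.4]
ee_rot: [179.9, -0.0, 81.8]
force: [-0.5, -0.2, 0.6]
gripper_width: 54.3
gripper_force: 0.0
```

```bash
python3 - <<'E'
from h import *
st=env.state();print(st['ee_pos'])
for n in ['top']:
    p=viewer.grab_frame(n)
    k,l,s,c=cv2.connectedComponentsWithStats(clay(p).astype(np.uint8))
    for i in range(1,k):
        if s[i,4]>60: print(n,s[i,4],c[i].round(),onz(p,c[i],25).round())
E
```

```text
[ 543.63225075 -171.64729054  201.38646665]
top 105 [407.  90.] [ 820. -370.   25.]
top 1578 [465. 109.] [ 764. -535.   25.]
top 384 [158. 101.] [795. 353.  25.]
top 742 [ 64. 144.] [671. 628.  25.]
top 377 [320. 136.] [ 689. -119.   25.]
top 717 [ 13. 147.] [663. 779.  25.]
top 639 [249. 151.] [646.  86.  25.]
top 748 [ 39. 173.] [586. 702.  25.]
top 69 [  2. 177.] [573. 810.  25.]
top 768 [241. 304.] [209. 107.  25.]
```

```bash
python3 - <<'E'
from h import *
p,st,q,m=look('round',[542,-176],81.8,'w5')
E
```

```text
round [ 542.5 -175. ] toolyaw 81.8 iou 0.909 1618 pos [ 543.8 -171.2  201.2] [179.9  -0.   81.8] ('delta', array([-0.011, -0.031, -1.418]), 'rot', np.float64(-0.001)) width 55
```

View pics/w5.png

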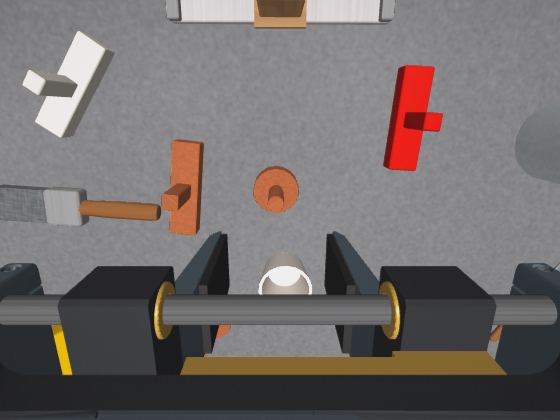

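The round stamp is at (276,190), with the long one at (187,187) and the cup clear behind. I'll grasp it and carry it to slot (27,8).

Call:
apply_moves --delta_pos '[[-0.011, -0.031, -0.2], [-0.011, -0.031, -0.5], [-0.011, -0.031, -0.8], [-0.011, -0.031, -1], [-0.011, -0.031, -1]]' --rot '[[0, 0, 0], [0, 0, 0], [0, 0, 0], [0, 0, 0], [0, 0, 0]]' --hand '[0.6, 0.6, 0.6, 0.6, 0.6]'

```text
time_s: 18.23
ee_pos: [538.7, -173.3, 75.6]
ee_rot: [-179.4, -0.1, 81.9]
force: [-1.3, 0.1, -0.1]
gripper_width: 55.1
gripper_force: 0.0
```

Call:
apply_moves --delta_pos '[[0, 0, -0.15], [0, 0, -0.28], [0, 0, -0.37], [0, 0, -0.405], [0, 0, -0.405], [0, 0, -0.405], [0, 0, -0.405], [0, 0, -0.405], [0, 0, -0.405], [0, 0, -0.405]]' --rot '[[0, 0, 0], [0, 0, 0], [0, 0, 0], [0, 0, 0], [0, 0, 0], [0, 0, 0], [0, 0, 0], [0, 0, 0], [0, 0, 0], [0, 0, 0]]' --hand '[0.6, 0.6, 0.6, 0.6, 0.4, 0.2, 0, 0, 0, 0]' --newtons 25

```text
time_s: 19.07
ee_pos: [542.2, -175.9, 32.5]
ee_rot: [179.9, 0.0, 81.8]
force: [-0.3, 0.6, 0.7]
gripper_width: 17.7
gripper_force: 0.0
```

Call:
apply_moves --delta_pos '[[0, 0, 0], [0, 0, 0], [0, 0, 0.15], [0, 0, 0.4], [0, 0, 0.7], [0, 0, 1], [0, 0, 1]]' --rot '[[0, 0, 0], [0, 0, 0], [0, 0, 0], [0, 0, 0], [0, 0, 0], [0, 0, 0], [0, 0, 0]]' --hand '[0, 0, 0, 0, 0, 0, 0]'

```text
time_s: 19.65
ee_pos: [546.0, -177.1, 159.2]
ee_rot: [179.2, 0.1, 81.8]
force: [1.1, -0.8, -0.4]
gripper_width: 15.5
gripper_force: 25.0
```

Call:
apply_moves --delta_pos '[[0.03, 0.18, 0.1], [0.06, 0.4, 0.2], [0.09, 0.6, 0.28], [0.108, 0.815, 0.3]]' --rot '[[0, 0, 0], [0, 0, 0], [0, 0, 0], [0, 0, 0]]' --hand '[0, 0, 0, 0]'

```text
time_s: 19.98
ee_pos: [555.7, -77.3, 189.1]
ee_rot: [179.9, 0.0, 81.8]
force: [1.2, -0.8, -1.0]
gripper_width: 15.6
gripper_force: 25.0
```

Call:
apply_moves --delta_pos '[[0.03, 0.2, 0], [0.06, 0.41, 0], [0.09, 0.62, 0], [0.108, 0.815, 0]]' --rot '[[0, 0, 0], [0, 0, 0], [0, 0, 0], [0, 0, 0]]' --hand '[0, 0, 0, 0]'

```text
time_s: 20.32
ee_pos: [567.7, 21.2, 187.3]
ee_rot: [-180.0, 0.0, 81.8]
force: [-0.3, -0.1, -0.8]
gripper_width: 15.6
gripper_force: 25.0
```

Call:
apply_moves --delta_pos '[[0.03, 0.2, 0], [0.06, 0.41, 0], [0.09, 0.62, 0], [0.1, 0.76, 0], [0.108, 0.815, 0], [0.108, 0.815, 0], [0.108, 0.815, 0]]' --rot '[[0, 0, 0], [0, 0, 0], [0, 0, 0], [0, 0, 0], [0, 0, 0], [0, 0, 0], [0, 0, 0]]' --hand '[0, 0, 0, 0, 0, 0, 0]'

```text
time_s: 20.9
ee_pos: [580.5, 117.1, 187.5]
ee_rot: [-180.0, 0.1, 81.8]
force: [-0.9, -0.9, -1.1]
gripper_width: 15.7
gripper_force: 25.0
```

Call:
apply_moves --delta_pos '[[0, 0.01, -0.2], [0.005, 0.01, -0.4], [0.005, 0.01, -0.6], [0.005, 0.01, -0.75], [0.005, 0.01, -0.79], [0.005, 0.01, -0.79], [0.005, 0.01, -0.79]]' --rot '[[0, 0, 0], [0, 0, 0], [0, 0, 0], [0, 0, 0], [0, 0, 0], [0, 0, 0], [0, 0, 0]]' --hand '[0, 0, 0, 0, 0, 0, 0]'

```text
time_s: 21.48
ee_pos: [582.0, 118.1, 94.0]
ee_rot: [179.9, -0.0, 81.7]
force: [0.5, -0.0, -0.6]
gripper_width: 15.4
gripper_force: 25.0
```

Call:
apply_moves --delta_pos '[[0, 0, -0.1], [0, 0, -0.2], [0, 0, -0.28], [0, 0, -0.33], [0, 0, -0.35], [0, 0, -0.365], [0, 0, -0.365]]' --rot '[[0, 0, 0], [0, 0, 0], [0, 0, 0], [0, 0, 0], [0, 0, 0], [0, 0, 0], [0, 0, 0]]' --hand '[0, 0, 0, 0, 0, 0, 0]'

```text
time_s: 22.07
ee_pos: [581.7, 118.9, 49.6]
ee_rot: [180.0, -0.0, 81.8]
force: [0.6, 0.7, -1.7]
gripper_width: 15.6
gripper_force: 25.0
```

Call:
apply_moves --delta_pos '[[0, 0, 0], [0, 0, 0], [0, 0, 0], [0, 0, 0], [0, 0, 0.1], [0, 0, 0.3], [0, 0, 0.6], [0, 0, 0.9]]' --rot '[[0, 0, 0], [0, 0, 0], [0, 0, 0], [0, 0, 0], [0, 0, 0], [0, 0, 0], [0, 0, 0], [0, 0, 0]]' --hand '[0.2, 0.4, 0.42, 0.42, 0.42, 0.42, 0.42, 0.42]'

```text
time_s: 22.73
ee_pos: [580.6, 118.7, 157.9]
ee_rot: [-179.9, 0.0, 81.8]
force: [0.8, 0.2, 0.2]
gripper_width: 38.4
gripper_force: 0.0
```

Call:
apply_moves --delta_pos '[[-0.08, -0.15, 0.1], [-0.15, -0.38, 0.2], [-0.24, -0.6, 0.3], [-0.325, -0.848, 0.35]]' --rot '[[0, 0, 0], [0, 0, 0], [0, 0, 0], [0, 0, 0]]' --hand '[0.6, 0.6, 0.6, 0.6]'

```text
time_s: 23.07
ee_pos: [542.7, 16.6, 201.3]
ee_rot: [179.8, -0.0, 81.9]
force: [1.4, -0.8, 0.7]
gripper_width: 54.5
gripper_force: 0.0
```

Call:
apply_moves --delta_pos '[[-0.08, -0.21, 0], [-0.16, -0.42, 0], [-0.24, -0.64, 0], [-0.325, -0.848, 0]]' --rot '[[0, 0, 0], [0, 0, 0], [0, 0, 0], [0, 0, 0]]' --hand '[0.6, 0.6, 0.6, 0.6]'

```text
time_s: 23.4
ee_pos: [502.9, -85.9, 199.8]
ee_rot: [179.9, 0.0, 81.8]
force: [0.3, -1.0, 0.0]
gripper_width: 55.0
gripper_force: 0.0
```

Call:
apply_moves --delta_pos '[[-0.08, -0.21, 0], [-0.16, -0.42, 0], [-0.24, -0.64, 0], [-0.325, -0.848, 0]]' --rot '[[0, 0, 0], [0, 0, 0], [0, 0, 0], [0, 0, 0]]' --hand '[0.6, 0.6, 0.6, 0.6]'

```text
time_s: 23.73
ee_pos: [463.9, -187.7, 199.8]
ee_rot: [179.9, 0.0, 81.8]
force: [-0.2, 0.0, 0.7]
gripper_width: 54.4
gripper_force: 0.0
```

Call:
apply_moves --delta_pos '[[-0.08, -0.21, 0], [-0.16, -0.42, 0], [-0.24, -0.64, 0], [-0.3, -0.8, 0], [-0.325, -0.848, 0], [-0.325, -0.848, 0], [-0.325, -0.848, 0]]' --rot '[[0, 0, 0], [0, 0, 0], [0, 0, 0], [0, 0, 0], [0, 0, 0], [0, 0, 0], [0, 0, 0]]' --hand '[0.6, 0.6, 0.6, 0.6, 0.6, 0.6, 0.6]'

```text
time_s: 24.32
ee_pos: [425.5, -287.7, 199.5]
ee_rot: [180.0, -0.0, 81.8]
force: [0.1, -0.3, -0.1]
gripper_width: 54.7
gripper_force: 0.0
```

```bash
python3 - <<'E'
from h import *
p,st,q,m=look('round',[425.3,-288.6],81.8)
E
```

```text
round [ 439.5 -327.4] toolyaw 81.8 iou 0.903 1609 pos [ 425.5 -287.7  199.5] [180.   -0.   81.8] ('delta', array([ 0.117, -0.331, -1.404]), 'rot', np.float64(0.0)) width 55
```

The round stamp has been knocked to (439.5,-327.4), so I'll follow it.

Call:
apply_moves --delta_pos '[[0.06, -0.17, -0.1], [0.117, -0.331, -0.3], [0.117, -0.331, -0.6], [0.117, -0.331, -0.85], [0.117, -0.331, -1], [0.117, -0.331, -1]]' --rot '[[0, 0, 0], [0, 0, 0], [0, 0, 0], [0, 0, 0], [0, 0, 0], [0, 0, 0]]' --hand '[0.6, 0.6, 0.6, 0.6, 0.6, 0.6]'

```text
time_s: 24.87
ee_pos: [437.6, -324.7, 75.4]
ee_rot: [-179.6, -0.3, 81.9]
force: [-0.8, 0.9, 0.7]
gripper_width: 54.8
gripper_force: 0.0
```

Call:
apply_moves --delta_pos '[[0, 0, -0.15], [0, 0, -0.28], [0, 0, -0.36], [0, 0, -0.39], [0, 0, -0.39], [0, 0, -0.39], [0, 0, -0.39], [0, 0, -0.39], [0, 0, -0.39], [0, 0, -0.39]]' --rot '[[0, 0, 0], [0, 0, 0], [0, 0, 0], [0, 0, 0], [0, 0, 0], [0, 0, 0], [0, 0, 0], [0, 0, 0], [0, 0, 0], [0, 0, 0]]' --hand '[0.6, 0.6, 0.6, 0.6, 0.4, 0.2, 0, 0, 0, 0]' --newtons 25

```text
time_s: 25.7
ee_pos: [439.7, -328.1, 33.1]
ee_rot: [180.0, 0.0, 81.8]
force: [0.7, -0.8, 1.0]
gripper_width: 17.6
gripper_force: 0.0
```

Call:
apply_moves --delta_pos '[[0, 0, 0], [0, 0, 0], [0, 0, 0.15], [0, 0, 0.4], [0, 0, 0.7], [0, 0, 1], [0, 0, 1]]' --rot '[[0, 0, 0], [0, 0, 0], [0, 0, 0], [0, 0, 0], [0, 0, 0], [0, 0, 0], [0, 0, 0]]' --hand '[0, 0, 0, 0, 0, 0, 0]'

```text
time_s: 26.28
ee_pos: [442.9, -330.5, 159.6]
ee_rot: [179.3, 0.4, 81.8]
force: [1.5, -1.4, -0.4]
gripper_width: 15.7
gripper_force: 25.0
```

Call:
apply_moves --delta_pos '[[0.06, 0.18, 0.1], [0.13, 0.4, 0.2], [0.2, 0.6, 0.28], [0.279, 0.817, 0.3]]' --rot '[[0, 0, 0], [0, 0, 0], [0, 0, 0], [0, 0, 0]]' --hand '[0, 0, 0, 0]'

```text
time_s: 26.62
ee_pos: [473.5, -229.4, 189.6]
ee_rot: [179.9, 0.0, 81.7]
force: [1.0, -0.6, -1.1]
gripper_width: 15.2
gripper_force: 25.0
```

Call:
apply_moves --delta_pos '[[0.07, 0.2, 0], [0.14, 0.41, 0], [0.21, 0.62, 0], [0.279, 0.817, 0]]' --rot '[[0, 0, 0], [0, 0, 0], [0, 0, 0], [0, 0, 0]]' --hand '[0, 0, 0, 0]'

```text
time_s: 26.95
ee_pos: [506.2, -130.3, 187.9]
ee_rot: [-179.9, -0.0, 81.8]
force: [0.1, 0.3, -1.3]
gripper_width: 15.5
gripper_force: 25.0
```

Call:
apply_moves --delta_pos '[[0.07, 0.2, 0], [0.14, 0.41, 0], [0.21, 0.62, 0], [0.279, 0.817, 0]]' --rot '[[0, 0, 0], [0, 0, 0], [0, 0, 0], [0, 0, 0]]' --hand '[0, 0, 0, 0]'

```text
time_s: 27.28
ee_pos: [539.7, -32.3, 187.8]
ee_rot: [-179.9, -0.0, 81.8]
force: [0.7, 0.3, -0.9]
gripper_width: 15.3
gripper_force: 25.0
```

Call:
apply_moves --delta_pos '[[0.07, 0.2, 0], [0.14, 0.41, 0], [0.21, 0.62, 0], [0.26, 0.76, 0], [0.279, 0.817, 0], [0.279, 0.817, 0], [0.279, 0.817, 0]]' --rot '[[0, 0, 0], [0, 0, 0], [0, 0, 0], [0, 0, 0], [0, 0, 0], [0, 0, 0], [0, 0, 0]]' --hand '[0, 0, 0, 0, 0, 0, 0]'

```text
time_s: 27.87
ee_pos: [572.9, 63.7, 188.0]
ee_rot: [-179.9, 0.1, 81.8]
force: [0.3, 0.3, -1.2]
gripper_width: 15.8
gripper_force: 25.0
```

```bash
python3 - <<'E'
from h import *
st=env.state();p=viewer.grab_frame('wrist');save(p,'w6')
print(units(st,[573.4,64.9],93,81.8))
E
```

```text
('delta', array([ 0.004,  0.01 , -0.792]), 'rot', np.float64(-0.0))
```

View pics/w6.png

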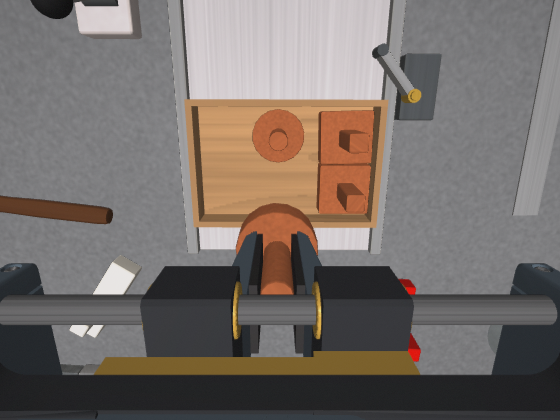

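Both squares are flat at the right (346,138 and 346,190) and the round is at (277,136). I'll place round 2 behind it, then head for the long one.

Call:
apply_moves --delta_pos '[[0, 0.01, -0.2], [0.004, 0.01, -0.4], [0.004, 0.01, -0.6], [0.004, 0.01, -0.75], [0.004, 0.01, -0.79], [0.004, 0.01, -0.79], [0.004, 0.01, -0.79]]' --rot '[[0, 0, 0], [0, 0, 0], [0, 0, 0], [0, 0, 0], [0, 0, 0], [0, 0, 0], [0, 0, 0]]' --hand '[0, 0, 0, 0, 0, 0, 0]'

```text
time_s: 28.5
ee_pos: [574.4, 64.8, 94.6]
ee_rot: [179.9, -0.0, 81.7]
force: [0.8, 0.8, -0.5]
gripper_width: 15.0
gripper_force: 25.0
```

Call:
apply_moves --delta_pos '[[0, 0, -0.1], [0, 0, -0.2], [0, 0, -0.28], [0, 0, -0.33], [0, 0, -0.35], [0, 0, -0.365], [0, 0, -0.365]]' --rot '[[0, 0, 0], [0, 0, 0], [0, 0, 0], [0, 0, 0], [0, 0, 0], [0, 0, 0], [0, 0, 0]]' --hand '[0, 0, 0, 0, 0, 0, 0]'

```text
time_s: 29.08
ee_pos: [574.1, 65.4, 50.2]
ee_rot: [180.0, -0.0, 81.8]
force: [0.2, -1.0, -0.4]
gripper_width: 15.5
gripper_force: 25.0
```

Call:
apply_moves --delta_pos '[[0, 0, 0], [0, 0, 0], [0, 0, 0], [0, 0, 0], [0, 0, 0.1], [0, 0, 0.3], [0, 0, 0.6], [0, 0, 0.9]]' --rot '[[0, 0, 0], [0, 0, 0], [0, 0, 0], [0, 0, 0], [0, 0, 0], [0, 0, 0], [0, 0, 0], [0, 0, 0]]' --hand '[0.2, 0.4, 0.42, 0.42, 0.42, 0.42, 0.42, 0.42]'

```text
time_s: 29.75
ee_pos: [573.1, 65.4, 158.6]
ee_rot: [-179.9, 0.0, 81.8]
force: [0.5, -0.1, 0.3]
gripper_width: 38.0
gripper_force: 0.0
```

Call:
apply_moves --delta_pos '[[-0.1, -0.15, 0.1], [-0.22, -0.38, 0.2], [-0.36, -0.62, 0.3], [-0.54, -0.94, 0.35]]' --rot '[[0, 0, 0], [0, 0, 0], [0, 0, 0], [0, 0, 0]]' --hand '[0.6, 0.6, 0.6, 0.6]'

```text
time_s: 30.08
ee_pos: [511.1, -45.1, 201.5]
ee_rot: [179.8, -0.0, 81.9]
force: [1.3, -1.0, 0.3]
gripper_width: 54.3
gripper_force: 0.0
```

Call:
apply_moves --delta_pos '[[-0.14, -0.25, 0], [-0.28, -0.5, 0], [-0.42, -0.75, 0], [-0.52, -0.9, 0], [-0.54, -0.94, 0], [-0.54, -0.94, 0], [-0.54, -0.94, 0]]' --rot '[[0, 0, -0.03], [0, 0, -0.07], [0, 0, -0.07], [0, 0, -0.07], [0, 0, -0.07], [0, 0, -0.07], [0, 0, -0.07]]' --hand '[0.6, 0.6, 0.6, 0.6, 0.6, 0.6, 0.6]'

```text
time_s: 30.67
ee_pos: [446.1, -157.4, 199.9]
ee_rot: [179.9, -0.0, 75.8]
force: [1.0, -1.3, 0.2]
gripper_width: 54.8
gripper_force: 0.0
```

```bash
python3 - <<'E'
from h import *
p,st,q,m=look('long',[444.2,-160.7],75.8)
E
```

```text
long [ 443.7 -160.2] toolyaw -13.7 iou 0.935 2534 pos [ 446.1 -157.4  199.9] [179.9  -0.   75.8] ('delta', array([-0.02 , -0.023, -1.407]), 'rot', np.float64(-1.04)) width 55
```

Call:
apply_moves --delta_pos '[[-0.02, -0.023, -0.2], [-0.02, -0.023, -0.5], [-0.02, -0.023, -0.8], [-0.02, -0.023, -1], [-0.02, -0.023, -1], [-0.02, -0.023, -1]]' --rot '[[0, 0, 0.006], [0, 0, 0.006], [0, 0, 0.006], [0, 0, 0.006], [0, 0, 0.006], [0, 0, 0.006]]' --hand '[0.42, 0.42, 0.42, 0.42, 0.42, 0.42]'

```text
time_s: 31.22
ee_pos: [443.4, -159.3, 79.0]
ee_rot: [-179.9, -0.0, 76.4]
force: [-0.3, 0.2, -0.5]
gripper_width: 39.0
gripper_force: 0.0
```

Call:
apply_moves --delta_pos '[[0, 0, -0.15], [0, 0, -0.28], [0, 0, -0.36], [0, 0, -0.395], [0, 0, -0.395], [0, 0, -0.395], [0, 0, -0.395], [0, 0, -0.395], [0, 0, -0.395], [0, 0, -0.395]]' --rot '[[0, 0, 0], [0, 0, 0], [0, 0, 0], [0, 0, 0], [0, 0, 0], [0, 0, 0], [0, 0, 0], [0, 0, 0], [0, 0, 0], [0, 0, 0]]' --hand '[0.42, 0.42, 0.42, 0.42, 0.3, 0.15, 0, 0, 0, 0]' --newtons 25

```text
time_s: 32.05
ee_pos: [443.9, -160.7, 33.1]
ee_rot: [179.9, 0.0, 76.3]
force: [-0.5, 0.6, 6.8]
gripper_width: 16.1
gripper_force: 25.0
```

Call:
apply_moves --delta_pos '[[0, 0, 0], [0, 0, 0], [0, 0, 0.15], [0, 0, 0.4], [0, 0, 0.7], [0, 0, 1], [0, 0, 1]]' --rot '[[0, 0, 0], [0, 0, 0], [0, 0, 0], [0, 0, 0], [0, 0, 0], [0, 0, 0], [0, 0, 0]]' --hand '[0, 0, 0, 0, 0, 0, 0]'

```text
time_s: 32.63
ee_pos: [447.2, -162.1, 158.6]
ee_rot: [179.2, 0.1, 76.3]
force: [1.1, -0.9, -1.0]
gripper_width: 15.8
gripper_force: 25.0
```

Call:
apply_moves --delta_pos '[[0.05, 0.16, 0.1], [0.1, 0.35, 0.2], [0.15, 0.54, 0.28], [0.206, 0.723, 0.3]]' --rot '[[0, 0, 0.01], [0, 0, 0.02], [0, 0, 0.04], [0, 0, 0.064]]' --hand '[0, 0, 0, 0]'

```text
time_s: 32.97
ee_pos: [468.5, -73.0, 189.3]
ee_rot: [179.9, 0.0, 81.9]
force: [0.3, 0.0, -1.1]
gripper_width: 15.6
gripper_force: 25.0
```

Call:
apply_moves --delta_pos '[[0.05, 0.18, 0], [0.1, 0.36, 0], [0.15, 0.54, 0], [0.206, 0.723, 0]]' --rot '[[0, 0, 0], [0, 0, 0], [0, 0, 0], [0, 0, 0]]' --hand '[0, 0, 0, 0]'

```text
time_s: 33.3
ee_pos: [492.3, 14.0, 187.5]
ee_rot: [-179.9, 0.0, 81.8]
force: [1.1, -0.6, -1.0]
gripper_width: 15.8
gripper_force: 25.0
```

Call:
apply_moves --delta_pos '[[0.05, 0.18, 0], [0.1, 0.36, 0], [0.15, 0.54, 0], [0.19, 0.67, 0], [0.206, 0.723, 0], [0.206, 0.723, 0], [0.206, 0.723, 0]]' --rot '[[0, 0, 0], [0, 0, 0], [0, 0, 0], [0, 0, 0], [0, 0, 0], [0, 0, 0], [0, 0, 0]]' --hand '[0, 0, 0, 0, 0, 0, 0]'

```text
time_s: 33.88
ee_pos: [516.9, 99.3, 187.7]
ee_rot: [-179.9, 0.1, 81.8]
force: [0.2, -0.5, -0.4]
gripper_width: 15.8
gripper_force: 25.0
```

```bash
python3 - <<'E'
from h import *
st=env.state();p=viewer.grab_frame('wrist');save(p,'w7')
print(units(st,[517.9,100.2],93,81.8))
E
```

```text
('delta', array([ 0.008,  0.007, -0.789]), 'rot', np.float64(-0.0))
```

View pics/w7.png

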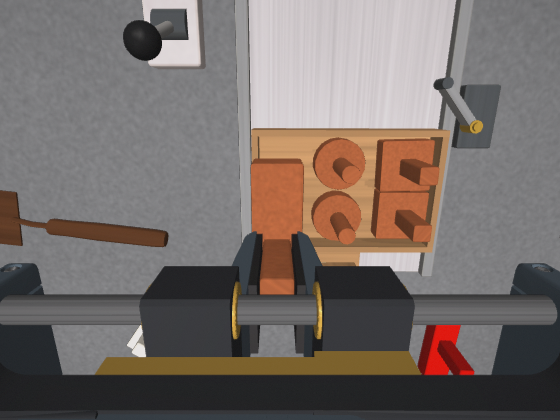

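```bash
python3 - <<'E'
from h import *
st=env.state();p=viewer.grab_frame('wrist')
t=np.radians(81.76);c=np.array([585.2,90.5]);R=np.array([[np.cos(t),np.sin(t)],[-np.sin(t),np.cos(t)]])
h=cv2.cvtColor(p['pixels'],cv2.COLOR_RGB2HSV)
for u in (320,360,430):
    col=h[100:160,u];w=np.where((col[:,0]>7)&(col[:,0]<22)&(col[:,1]>85))[0][0]+100
    print(u,w,(R@(onz(p,(u,w),42,st)[:2]-c)).round(1))
print((R@(st['ee_pos'][:2]-c)).round(1))
E
```

```text
320 128 [63.6 28.2]
360 128 [63.6 -9. ]
430 128 [ 63.7 -74.1]
[-1.4 68.8]
```

Call:
apply_moves --delta_pos '[[0.008, 0.016, -0.2], [0.008, 0.016, -0.4], [0.008, 0.016, -0.6], [0.008, 0.016, -0.75], [0.008, 0.016, -0.79], [0.008, 0.016, -0.79], [0.008, 0.016, -0.79]]' --rot '[[0, 0, 0], [0, 0, 0], [0, 0, 0], [0, 0, 0], [0, 0, 0], [0, 0, 0], [0, 0, 0]]' --hand '[0, 0, 0, 0, 0, 0, 0]'

```text
time_s: 34.57
ee_pos: [518.9, 101.3, 94.2]
ee_rot: [179.9, -0.0, 81.8]
force: [0.9, -0.4, 0.1]
gripper_width: 15.9
gripper_force: 25.0
```

Call:
apply_moves --delta_pos '[[0, 0, -0.08], [0, 0, -0.16], [0, 0, -0.23], [0, 0, -0.29], [0, 0, -0.33], [0, 0, -0.36], [0, 0, -0.365], [0, 0, -0.365]]' --rot '[[0, 0, 0], [0, 0, 0], [0, 0, 0], [0, 0, 0], [0, 0, 0], [0, 0, 0], [0, 0, 0], [0, 0, 0]]' --hand '[0, 0, 0, 0, 0, 0, 0, 0]'

```text
time_s: 35.23
ee_pos: [518.5, 101.8, 49.5]
ee_rot: [-180.0, 0.0, 81.8]
force: [0.6, 1.2, -0.8]
gripper_width: 16.1
gripper_force: 25.0
```

Call:
apply_moves --delta_pos '[[0, 0, 0], [0, 0, 0], [0, 0, 0], [0, 0, 0], [0, 0, 0.1], [0, 0, 0.3], [0, 0, 0.6], [0, 0, 0.9]]' --rot '[[0, 0, 0], [0, 0, 0], [0, 0, 0], [0, 0, 0], [0, 0, 0], [0, 0, 0], [0, 0, 0], [0, 0, 0]]' --hand '[0.2, 0.4, 0.42, 0.42, 0.42, 0.42, 0.42, 0.42]'

```text
time_s: 35.9
ee_pos: [517.5, 101.5, 158.3]
ee_rot: [-179.9, 0.0, 81.8]
force: [0.4, 1.2, 0.8]
gripper_width: 38.3
gripper_force: 0.0
```

Call:
apply_moves --delta_pos '[[0.1, -0.15, 0.1], [0.22, -0.35, 0.2], [0.33, -0.6, 0.3], [0.43, -0.78, 0.35], [0.47, -0.85, 0.35], [0.47, -0.85, 0.35], [0.47, -0.85, 0.35]]' --rot '[[0, 0, 0], [0, 0, 0], [0, 0, 0], [0, 0, 0], [0, 0, 0], [0, 0, 0], [0, 0, 0]]' --hand '[0.2, 0.2, 0, 0, 0, 0, 0]'

```text
time_s: 36.48
ee_pos: [574.0, 0.0, 198.9]
ee_rot: [-179.9, -0.0, 81.8]
force: [-1.0, 0.1, 0.2]
gripper_width: 0.1
gripper_force: 0.0
```

```bash
python3 - <<'E'
from h import *
st=env.state();p=viewer.grab_frame('wrist');print(st['ee_pos'],st['ee_rot'])
p2=viewer.grab_frame('scene')
a=p['pixels'][:260,100:440];b=p2['pixels'][120:400,80:420]
im=np.zeros((545,400,3),np.uint8);im[:260,:340]=a;im[262:542,:340]=b
save(dict(pixels=im),'c8')
for r in spotter.landmark_of(p,'tray_tab'): print(r['score'],onz(p,r['position'],42,st).round(1))
E
```

```text
[5.73995370e+02 2.14815801e-02 1.98902458e+02] [-1.79887650e+02 -3.13400809e-02  8.17534051e+01]
0.67 [574.6   1.1  42. ]
```

View pics/c8.png

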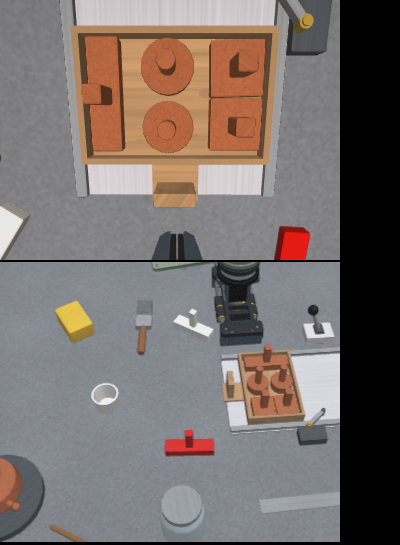

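All five stamps stand flat in the tray (top crop: long 100,95; rounds 165,68 and 168,127; squares 236,68 and 236,124) and none are left on the table. Now the push: I'll go behind the tab with the fingers shut, and calibrate the dock from the roller.

Call:
apply_moves --delta_pos '[[-0.03, -0.15, 0], [-0.06, -0.35, 0], [-0.086, -0.483, -0.1], [-0.086, -0.483, -0.3], [-0.086, -0.483, -0.6], [-0.086, -0.483, -0.9], [-0.086, -0.483, -1], [-0.086, -0.483, -1]]' --rot '[[0, 0, 0], [0, 0, 0], [0, 0, 0], [0, 0, 0], [0, 0, 0], [0, 0, 0], [0, 0, 0], [0, 0, 0]]' --hand '[0, 0, 0, 0, 0, 0, 0, 0]'

```text
time_s: 37.3
ee_pos: [561.0, -56.8, 75.8]
ee_rot: [-179.5, -0.0, 81.9]
force: [-0.3, 0.0, -0.8]
gripper_width: 0.4
gripper_force: 0.0
```

Call:
apply_moves --delta_pos '[[0, 0, -0.15], [0, 0, -0.3], [0, 0, -0.39], [0, 0, -0.39], [0, 0, -0.39]]' --rot '[[0, 0, 0], [0, 0, 0], [0, 0, 0], [0, 0, 0], [0, 0, 0]]' --hand '[0, 0, 0, 0, 0]'

```text
time_s: 37.72
ee_pos: [564.7, -57.8, 33.4]
ee_rot: [180.0, -0.0, 81.8]
force: [0.6, 0.3, -0.4]
gripper_width: 0.6
gripper_force: 0.0
```

```bash
python3 - <<'E'
from h import *
t=np.radians(81.76);c=np.array([585.2,90.5]);R=np.array([[np.cos(t),np.sin(t)],[-np.sin(t),np.cos(t)]])
st=env.state();print('tool in tray frame',(R@(st['ee_pos'][:2]-c)).round(1),st['ee_pos'],st['ee_rot'])
p=viewer.grab_frame('wrist')
K=dict(p);s7=dict(ee_pos=np.array([516.9,99.3,187.7]),ee_rot=np.array([-179.9,.1,81.8]))
print('roller rel tray',(R@(onz(K,(440,85),39,s7)[:2]-c)).round(1),'switch knob z~85',(R@(onz(K,(143,40),85,s7)[:2]-c)).round(1))
for n in ('scene','top'):
    p=viewer.grab_frame(n)
    for q,z in (('pawl_roller',34),('buffer_face',27),('switch_tip',85),('dock',0)):
        r=spotter.landmark_of(p,q)
        if r: print(n,q,round(r[0]['score'],2),(R@(onz(p,r[0]['position'],z)[:2]-c)).round(1))
E
```

```text
tool in tray frame [-149.7   -1. ] [564.73789854 -57.82728402  33.38215171] [ 1.79975216e+02 -4.70235155e-03  8.18416808e+01]
roller rel tray [101.6 -79.1] switch knob z~85 [130.2 168.7]
scene pawl_roller 0.69 [101.5 -82.8]
scene buffer_face 0.78 [238.4   2.2]
scene switch_tip 0.63 [132.8 177.1]
scene dock 0.6 [103.3   1.5]
top pawl_roller 0.6 [1.  5.1]
top buffer_face 0.87 [227.3   9.6]
top switch_tip 0.48 [138.2 156.8]
top dock 0.76 [99.5 -2.6]
```

Call:
apply_moves --delta_pos '[[0.01, 0.066, 0], [0.019, 0.132, 0], [0.029, 0.198, 0], [0.038, 0.264, 0], [0.048, 0.33, 0], [0.057, 0.396, 0], [0.067, 0.462, 0], [0.076, 0.528, 0], [0.086, 0.594, 0], [0.0955, 0.66, 0]]' --rot '[[0, 0, 0], [0, 0, 0], [0, 0, 0], [0, 0, 0], [0, 0, 0], [0, 0, 0], [0, 0, 0], [0, 0, 0], [0, 0, 0], [0, 0, 0]]' --hand '[0, 0, 0, 0, 0, 0, 0, 0, 0, 0]'

```text
time_s: 39.1
ee_pos: [574.8, 19.6, 32.8]
ee_rot: [-179.9, 0.3, 81.9]
force: [-5.0, -11.7, 5.5]
gripper_width: 0.8
gripper_force: 6.6
```

Call:
apply_moves --delta_pos '[[0.01, 0.066, 0], [0.019, 0.132, 0], [0.029, 0.198, 0], [0.038, 0.264, 0], [0.048, 0.33, 0], [0.057, 0.396, 0], [0.067, 0.462, 0], [0.076, 0.528, 0], [0.086, 0.594, 0], [0.0955, 0.66, 0]]' --rot '[[0, 0, 0], [0, 0, 0], [0, 0, 0], [0, 0, 0], [0, 0, 0], [0, 0, 0], [0, 0, 0], [0, 0, 0], [0, 0, 0], [0, 0, 0]]' --hand '[0, 0, 0, 0, 0, 0, 0, 0, 0, 0]'

```text
time_s: 39.93
ee_pos: [585.7, 98.6, 32.9]
ee_rot: [-179.8, 0.3, 81.9]
force: [-3.5, -9.1, 5.1]
gripper_width: 0.4
gripper_force: 4.9
```

```bash
python3 - <<'E'
from h import *
t=np.radians(81.76);c=np.array([585.2,90.5]);R=np.array([[np.cos(t),np.sin(t)],[-np.sin(t),np.cos(t)]])
st=env.state();print('tool',(R@(st['ee_pos'][:2]-c)).round(1),'F',(R@st['force'][:2]).round(1),st['ee_rot'].round(1))
p=viewer.grab_frame('wrist');save(p,'w9')
E
```

```text
tool [8.1 0.6] F [-9.5  2.1] [-179.8    0.3   81.9]
```

View pics/w9.png

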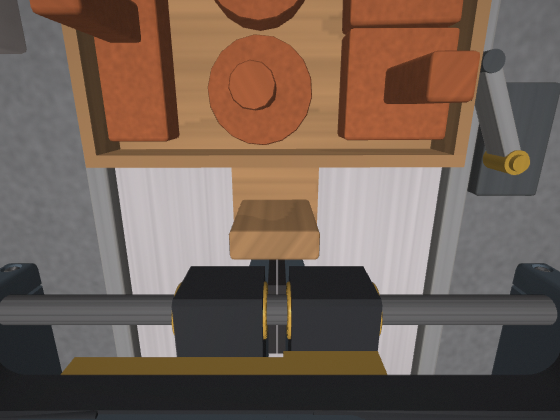

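Stamps are still upright; the roller (492,60) is held aside by the tray's side, and the tray's rear wall is at row ~160.

```bash
python3 - <<'E'
from h import *
t=np.radians(81.76);c=np.array([585.2,90.5]);R=np.array([[np.cos(t),np.sin(t)],[-np.sin(t),np.cos(t)]])
st=env.state();p=viewer.grab_frame('wrist')
f=lambda uv,z:(R@(onz(p,uv,z,st)[:2]-c)).round(1)
print('rear rim',f((200,157),42),f((200,165),42),f((200,165),10),'tab top front/rear',f((275,200),70),f((275,232),70),'roller',f((492,60),39))
E
```

```text
rear rim [69.6 37.5] [65.7 37.8] [60.3 45.3] tab top front/rear [55.8  0.8] [41.5  0.8] roller [113.6 -97.7]
```

Call:
apply_moves --delta_pos '[[0.007, 0.045, 0], [0.014, 0.09, 0], [0.021, 0.14, 0], [0.028, 0.19, 0], [0.034, 0.235, 0], [0.041, 0.28, 0], [0.047, 0.33, 0], [0.0537, 0.371, 0], [0.0537, 0.371, 0]]' --rot '[[0, 0, 0], [0, 0, 0], [0, 0, 0], [0, 0, 0], [0, 0, 0], [0, 0, 0], [0, 0, 0], [0, 0, 0], [0, 0, 0]]' --hand '[0, 0, 0, 0, 0, 0, 0, 0, 0]'

```text
time_s: 40.78
ee_pos: [591.7, 143.0, 32.8]
ee_rot: [-179.8, 0.3, 81.9]
force: [-4.0, -9.4, 5.4]
gripper_width: 0.3
gripper_force: 4.7
```

Call:
apply_moves --delta_pos '[[0.003, 0.02, 0], [0.006, 0.04, 0], [0.009, 0.06, 0], [0.012, 0.08, 0], [0.014, 0.1, 0], [0.014, 0.1, 0]]' --rot '[[0, 0, 0], [0, 0, 0], [0, 0, 0], [0, 0, 0], [0, 0, 0], [0, 0, 0]]' --hand '[0, 0, 0, 0, 0, 0]'

```text
time_s: 41.28
ee_pos: [593.5, 153.6, 32.9]
ee_rot: [-179.8, 0.4, 81.9]
force: [-3.5, -11.9, 5.1]
gripper_width: 0.8
gripper_force: 6.5
```

```bash
python3 - <<'E'
from h import *
t=np.radians(81.76);c=np.array([585.2,90.5]);R=np.array([[np.cos(t),np.sin(t)],[-np.sin(t),np.cos(t)]])
st=env.state();print('tool',(R@(st['ee_pos'][:2]-c)).round(1),'F',(R@st['force'][:2]).round(1),st['ee_rot'].round(1))
p=viewer.grab_frame('wrist');save(p,'w10')
E
```

```text
tool [63.7  0.8] F [-12.3   1.8] [-179.8    0.4   81.9]
```

View pics/w10.png

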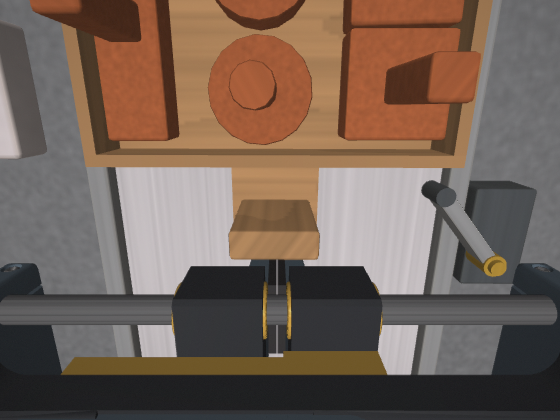

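The roller (435,190) has sprung in behind the rear wall. I'll back off gently, lift and check.

Call:
apply_moves --delta_pos '[[-0.007, -0.05, 0], [-0.014, -0.1, 0], [-0.028, -0.2, 0], [-0.05, -0.35, 0], [-0.072, -0.495, 0], [-0.072, -0.495, 0.1], [-0.072, -0.495, 0.4], [-0.072, -0.495, 0.7], [-0.072, -0.495, 1], [-0.072, -0.495, 1]]' --rot '[[0, 0, 0], [0, 0, 0], [0, 0, 0], [0, 0, 0], [0, 0, 0], [0, 0, 0], [0, 0, 0], [0, 0, 0], [0, 0, 0], [0, 0, 0]]' --hand '[0, 0, 0, 0, 0, 0, 0, 0, 0, 0]'

```text
time_s: 42.17
ee_pos: [591.3, 97.7, 160.6]
ee_rot: [179.2, -0.3, 81.8]
force: [0.9, 0.4, 1.0]
gripper_width: 0.4
gripper_force: 0.0
```

Call:
apply_moves --delta_pos '[[0, 0, 0.15], [0, 0, 0.35], [0, 0, 0.5], [0, 0, 0.5], [0, 0, 0.5]]' --rot '[[0, 0, 0], [0, 0, 0], [0, 0, 0], [0, 0, 0], [0, 0, 0]]' --hand '[0, 0, 0, 0, 0]'

```text
time_s: 42.58
ee_pos: [587.2, 97.2, 213.3]
ee_rot: [179.9, -0.0, 81.8]
force: [0.0, 0.4, -0.6]
gripper_width: 0.2
gripper_force: 0.0
```

```bash
python3 - <<'E'
from h import *
t=np.radians(81.76);c=np.array([585.2,90.5]);R=np.array([[np.cos(t),np.sin(t)],[-np.sin(t),np.cos(t)]])
st=env.state();p=viewer.grab_frame('wrist');save(p,'w11');print(st['ee_pos'],(R@(st['ee_pos'][:2]-c)))
for q,z in (('pawl_roller',34),('tray',10),('tray_tab',42),('switch_tip',85)):
    for r in spotter.landmark_of(p,q): print(q,round(r['score'],2),r['position'],(R@(onz(p,r['position'],z,st)[:2]-c)).round(1))
E
```

```text
[587.21242673  97.19684327 213.34207982] [ 6.91612863 -1.03186041]
pawl_roller 0.9 [360.3, 94.8] [102.8 -85.6]
tray 0.57 [271.7, 19.6] [175.5   3.3]
tray_tab 0.85 [272.5, 115.5] [82.9  2.4]
switch_tip 0.79 [65.1, 58.0] [129.5 173.9]
```

View pics/w11.png

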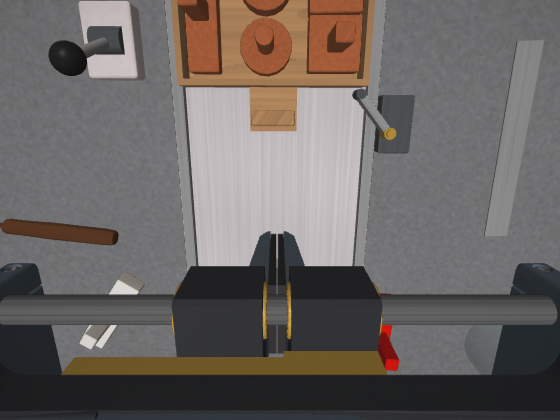

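The roller is at rest position (360,95), dock frame ~(0,-85), with the tray held behind it at dock x≈72. The lever knob is at (68,58), leaning off. Going to the lever's -x side.

Call:
apply_moves --delta_pos '[[-0.12, 0.06, 0], [-0.3, 0.15, 0], [-0.48, 0.24, 0], [-0.66, 0.32, 0]]' --rot '[[0, 0, 0], [0, 0, 0], [0, 0, 0], [0, 0, 0]]' --hand '[0, 0, 0, 0]'

```text
time_s: 43.17
ee_pos: [506.4, 136.0, 211.7]
ee_rot: [-179.9, 0.0, 81.8]
force: [-0.8, -0.3, -0.2]
gripper_width: 0.3
gripper_force: 0.0
```

Call:
apply_moves --delta_pos '[[-0.18, 0.09, 0], [-0.36, 0.17, 0], [-0.54, 0.26, 0], [-0.66, 0.32, 0], [-0.66, 0.32, 0], [-0.66, 0.32, 0]]' --rot '[[0, 0, 0], [0, 0, 0], [0, 0, 0], [0, 0, 0], [0, 0, 0], [0, 0, 0]]' --hand '[0, 0, 0, 0, 0, 0]'

```text
time_s: 43.67
ee_pos: [428.4, 174.3, 212.8]
ee_rot: [180.0, 0.0, 81.9]
force: [1.0, 0.6, 0.7]
gripper_width: 0.4
gripper_force: 0.0
```

```bash
python3 - <<'E'
from h import *
t=np.radians(81.76);c=np.array([585.2,90.5]);R=np.array([[np.cos(t),np.sin(t)],[-np.sin(t),np.cos(t)]])
st=env.state();p=viewer.grab_frame('wrist');save(p,'w12');print(st['ee_pos'],(R@(st['ee_pos'][:2]-c)))
for r in spotter.landmark_of(p,'switch_tip'):
  for z in (85,95): print(round(r['score'],2),r['position'],z,(R@(onz(p,r['position'],z,st)[:2]-c)).round(1))
E
```

```text
[428.44477471 174.28021286 212.78984283] [ 60.44915867 167.14432069]
0.56 [277.3, 123.6] 85 [130.3 166.2]
0.56 [277.3, 123.6] 95 [130.7 166.3]
```

Call:
apply_moves --delta_pos '[[0, 0, -0.2], [0, 0, -0.5], [0, 0, -0.8], [0, 0, -1], [0, 0, -1]]' --rot '[[0, 0, 0], [0, 0, 0], [0, 0, 0], [0, 0, 0], [0, 0, 0]]' --hand '[0, 0, 0, 0, 0]'

```text
time_s: 44.18
ee_pos: [425.9, 172.3, 88.3]
ee_rot: [-179.5, 0.3, 81.7]
force: [-1.2, 0.4, 0.0]
gripper_width: 0.7
gripper_force: 0.0
```

Call:
apply_moves --delta_pos '[[0, 0, -0.12], [0, 0, -0.25], [0, 0, -0.25], [0.014, 0.1, -0.25], [0.028, 0.2, -0.25], [0.042, 0.3, -0.25], [0.055, 0.38, -0.25], [0.067, 0.46, -0.25], [0.08, 0.55, -0.25]]' --rot '[[0, 0, 0], [0, 0, 0], [0, 0, 0], [0, 0, 0], [0, 0, 0], [0, 0, 0], [0, 0, 0], [0, 0, 0], [0, 0, 0]]' --hand '[0, 0, 0, 0, 0, 0, 0, 0, 0]'

```text
time_s: 44.93
ee_pos: [438.3, 241.4, 63.3]
ee_rot: [179.9, -0.0, 81.8]
force: [-0.1, -0.6, 1.3]
gripper_width: 0.5
gripper_force: 0.5
```

Call:
apply_moves --delta_pos '[[0.01, 0.07, 0], [0.02, 0.14, 0], [0.03, 0.2, 0], [0.038, 0.26, 0], [0.045, 0.31, 0], [0.05, 0.35, 0], [0.05, 0.35, 0]]' --rot '[[0, 0, 0], [0, 0, 0], [0, 0, 0], [0, 0, 0], [0, 0, 0], [0, 0, 0], [0, 0, 0]]' --hand '[0, 0, 0, 0, 0, 0, 0]'

```text
time_s: 45.52
ee_pos: [441.7, 269.9, 62.1]
ee_rot: [-179.8, 1.5, 82.3]
force: [2.9, -39.6, 13.9]
gripper_width: 0.4
gripper_force: 20.0
```

Call:
apply_moves --delta_pos '[[-0.014, -0.1, 0], [-0.042, -0.3, 0], [-0.07, -0.5, 0], [-0.1, -0.7, 0], [-0.1, -0.7, 0.3], [-0.1, -0.7, 0.6], [-0.1, -0.7, 0.9], [-0.1, -0.7, 1], [-0.1, -0.7, 1], [-0.1, -0.7, 1]]' --rot '[[0, 0, 0], [0, 0, 0], [0, 0, 0], [0, 0, 0], [0, 0, 0], [0, 0, 0], [0, 0, 0], [0, 0, 0], [0, 0, 0], [0, 0, 0]]' --hand '[0, 0, 0, 0, 0, 0, 0, 0, 0, 0]'

```text
time_s: 46.35
ee_pos: [432.1, 198.4, 183.1]
ee_rot: [179.9, -0.1, 81.8]
force: [-0.0, -0.0, 0.3]
gripper_width: 0.6
gripper_force: 0.0
```

```bash
python3 - <<'E'
from h import *
t=np.radians(81.76);c=np.array([585.2,90.5]);R=np.array([[np.cos(t),np.sin(t)],[-np.sin(t),np.cos(t)]])
st=env.state();p=viewer.grab_frame('wrist')
print(st['ee_pos'],(R@(st['ee_pos'][:2]-c)))
for r in spotter.landmark_of(p,'switch_tip'):
  for z in (85,95): print(round(r['score'],2),r['position'],z,(R@(onz(p,r['position'],z,st)[:2]-c)).round(1))
p2=viewer.grab_frame('scene')
im=np.zeros((560,560,3),np.uint8);im[:280]=p['pixels'][:280];im[280:,:]=cv2.resize(p2['pixels'][130:270,300:580][:, :260],(560,280));save(dict(pixels=im),'c13')
E
```

```text
[432.12237857 198.44282269 183.10735767] [ 84.88939755 166.96766554]
0.85 [278.1, 71.8] 85 [194.  165.5]
0.85 [278.1, 71.8] 95 [193.  165.5]
```

View pics/c13.png

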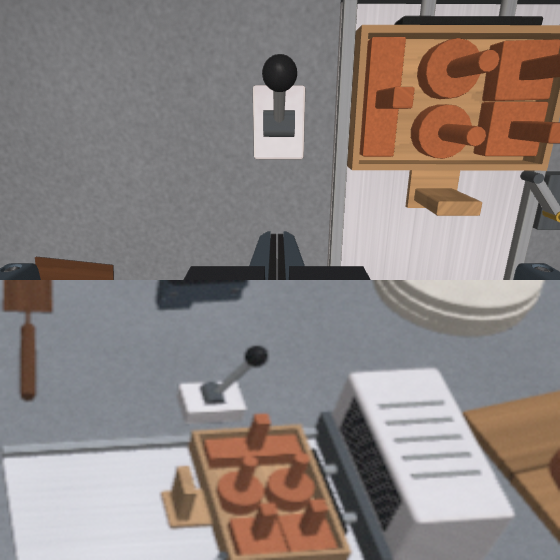

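The lever now leans fully toward the fan, knob at (280,72), about 0.5 rad past vertical, and it met a hard stop. The tray is latched with the pawl in behind it, and all five stamps are upright. Handing in.

```bash
python3 -c "
from h import *
print(env.job_done())"
```

```text
the job is handed in; nothing more can be done
None
```

I handed the job in: all five clay stamps stand upright in the tray, the tray is held by the pawl, and the lever is pushed to its stop, though I inferred the lever's and pawl's positions from the camera images and do not have a verdict.

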